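# Fetch the trailer socket from behind the shelf goods and re-face the display

## Task

A customer has ordered the trailer lighting socket that is hemmed in among the tall goods in the wire display tray. Lift the boxed hitch ball, the aerosol can and the flat oil bottle out and stand all three in the black stock tote, then stand the socket upright in the cardboard order carton, and then put the three goods back upright, each where it stood before, the bottle squared up to the front of the display again. Do not tip anything over, and leave the shackle and the box of pins in the display where they are.

Things in the scene. Friction and masses are not known exactly. Their poses are not given: they have to be found in the camera images.
- display: Wire display tray, fixed: white punched steel deck 210 mm (its x) by 300 mm (its y), 6 mm thick; wire fence 63 mm high along the back (+x edge) and both sides, 30 mm high price strip along the front (-x edge, facing the robot). Origin at counter level under its middle; the goods stand on the deck, 6 mm above it. Place and yaw (to 0.25 rad) vary.
- tote: Black plastic stock tote, empty, fixed, open on top: 300 mm (its x) by 170 mm (its y), walls 35 mm high and 4 mm thick, floor 4 mm thick. Origin at counter level under its middle. The side area for the three goods, which fit in one row along its x, 85 mm apart. To the left or the right of the display.
- carton: Open cardboard order carton, empty, fixed: 220 mm (its x) by 170 mm (its y), walls 40 mm high and 4 mm thick, floor 4 mm thick, low fold-out flaps along its long sides. Origin at counter level under its middle. The socket is to be stood in it. On the other side of the display from the tote.
- ball_mid (a point): Boxed hitch ball, 0.5 to 0.8 kg, 136 mm high: a 62 mm square, 70 mm high kraft carton with steel flange, neck and bright steel ball of 50 mm diameter on top, all one rigid piece. The point is on its axis half-way up, 68 mm above its underside; z up, x and y square to the carton's sides. The ball's centre, the place to grip, is 43 mm above this point.
- can_mid (a point): Aerosol can, 0.3 to 0.46 kg, white with a grey cap: straight round body of 58 mm diameter up to 108 mm height, then a shoulder and a 34 mm cap, 138 mm high in all. The point lies on its axis half-way up, 69 mm above its underside; z is up. Grip the body, for instance 26 mm above this point.
- oil_mid (a point): Flat grey oil bottle, black screw cap, 0.24 to 0.36 kg, 128 mm high: body 46 mm (its x) by 64 mm (its y), straight up to 94 mm height, then shoulder and cap. The point is on its axis half-way up, 64 mm above its underside; z up. Its broad faces look along its x, to the front and back of the display. Grip across the 46 mm, for instance 16 mm above this point.
- socket_mid (a point): Trailer lighting socket, 0.2 to 0.34 kg, 58 mm high: square aluminium flange 56 mm wide, 5 mm thick, at its foot; round barrel, 50 mm diameter; black lid, hinge ear to its +x, small tab to its -x. The point is on its axis half-way up, 29 mm above its underside; z up. Grip the barrel across its y, 7 mm above this point. The tall goods stand 3 to 19 mm from it, in front and at both sides.
- shackle_mid (a point): Steel bow shackle lying in a front corner of the display, about 75 by 62 mm, 28 mm high; not to be moved. The point is its middle, 14 mm above its underside.
- pinbox_mid (a point): Little open cardboard box of steel hitch pins in the other front corner of the display, 70 by 60 mm, 26 mm high; not to be moved. The point is its middle, half-way up.
Things that resemble listed ones, but are neither listed nor needed, are in the scene too. Of the things shaped like the part that bears socket_mid, the aluminium one is meant. What is shaped like the part that bears oil_mid but turquoise is not meant.

How it is judged:
By the outcome, as a careful person would: the job done as asked, in the order asked, and still so for the second after the job is handed in, with the robot touching nothing.
It also fails if it takes over 144 s, if anything falls off the work surface, if the arm or the gripper's body presses on something with over 40 N, if the wrist force passes 120 N, or if a joint passes its speed limit or range.

## Robot

A 7-joint arm with a two-finger parallel gripper is mounted at the origin on the work surface. World frame = base frame: x ahead of the robot, y to its left, z up, the work surface at z = 0. Lengths are in mm, angles in rad, forces in N, time in s.
With the tool pointing down it reaches from about 375 to 925 mm from the base axis. Payload 3.1 kg.
Tool frame: the origin (TCP) lies between the finger pads; the fingertips stand 25 mm ahead of it and the grasp point (between the pads) lies 6 mm ahead of it; z points along the fingers, y is the direction in which the jaws open and shut (so a half turn about z gives the same grasp; the last joint's range is limited). The gripper opens to 85 mm and grips with 20 to 120 N. Pads are 22 mm wide; open, the fingers measure 114 mm over their backs; the gripper's body (76 mm by 85 mm) begins 54 mm behind the grasp point. The pads swing forward as they close: fully open they stand 13 mm farther back than shut.
Start: joints at [-0.098, 0.383, 0.044, 1.598, -0.018, 1.161, -0.05], TCP at [650.003, 0.022, 256.269] pointing down, gripper open.
Joint ranges: [-2.61, 2.61], [-0.41, 2.15], [-1.48, 1.57], [0, 2.5], [-1.57, 4.71], [0.05, 1.97], [-2.85, 2.85]. Speed limits (rad/s): [2.79, 2.79, 3.14, 3.14, 3.14, 3.14, 3.14].

## Interface

Orientations are given as a unit quaternion [w, x, y, z].
In Python, from cell import telemetry, eyes, job gives the robot as it stands.
- The arm moves only by the tool play_rows, never from a script. Its argument "steps" is a list of rows, each an object of numbers: "gripper": the opening, from 0 (shut) to 1 (fully open); "tx", "ty", "tz": the shift along the tool's x, y, z as a fraction of full scale; "roll": the turn about the tool's z as a fraction of full scale. A call has exactly 5 rows; each row shifts and turns the commanded pose from where the row before left it, along the tool's axes as they then stand; what a row does not reach is not made up. Full scale, the value 1, is 6 cm for a shift and 4 degrees for a turn. A row lasts 1/8 s, in which the tool goes at most 62.5 mm and 10.7 degrees, less where a joint would pass 70% of its speed; a pose out of reach is approached as far as the arm can. A call with a number of a shift or a turn outside -1 to 1 is refused whole. A call with a gripper value outside its range is refused whole. The fingers move at their own pace and stop on an object; "grip_force" is the grip in N (left out, the last holds). Time passes only in rows, so rows that do not move let the fingers close, or fill a call up. It gives the time, the measured TCP pose, the force and the opening at its end, in the units of the state.
- telemetry.observe(): the state, without advancing time (a new reading comes with each control period).
- eyes.camera(name): name is "scene" or "side" or "wrist"; returns a dict with "pixels" (480x640x3 uint8, red, green, blue), "fx", "fy", "cx", "cy" (pixels), "D" ([k1, k2, p1, p2, k3] as OpenCV has them; the pictures are not rectified), "extrinsics" (4x4, takes a point from world to camera coordinates). Camera axes: x right, y down, z forward; pixel columns grow to the right and rows downward; lengths in mm; the calibration is good to about 2 mm. A picture is of the moment at which its call begins. There is no depth.
- job.hand_in(): hands the job in, once; it reports no verdict.
The state is a dict: "time_s": time; "q": joint angles; "dq": joint speeds; "joint_efforts": joint torques, N m; "eef_pos": TCP position; "eef_rot": TCP orientation; "contact_force": force on the tool from outside, world axes, zero at the start; "torque": the same for the moment, N m; "gripper_width": finger opening in mm.
Only numpy, scipy, OpenCV 4.12 (cv2) and the standard library are available. Lean on these libraries where they do the work, as an engineer would, in place of code of your own. Each camera call takes 0.05 s, during which the arm holds its last target. There are 200 camera calls.

## Working session

There is one attempt and no reset: what is moved stays moved. The work goes in short steps, Python scripts to look and compute and a tool call to move; the robot and the scene stay as the last step left them, time stands still between calls to the robot, and variables do not carry over. Pictures are saved under pics/ and viewed, about 12 in all and at most 16, crops included, and the job is handed in when it is done.

Besides the shell and the picture viewer there is one more tool, called after "Request:" in YAML: its name, and indented under it one key for each argument. play_rows: Moves the arm, as the interface text tells. Shift numbers are shares of 6 cm and turn numbers shares of 4 degrees, none past 1 either way. Its arguments: {"type":"object","properties":{"steps":{"type":"array"},"grip_force":{"type":"number"}},"required":["steps"]}

```bash
ls; mkdir -p pics; python3 - <<'E'
from cell import telemetry, eyes, job
import cv2
s=telemetry.observe(); print(s)
for n in ["scene","side","wrist"]:
    c=eyes.camera(n); cv2.imwrite(f"pics/{n}0.png",c["pixels"][:,:,::-1]); print(n,c["fx"],c["cx"],c["D"],c["extrinsics"])
E
```

```text
pics
{'time_s': 0.0, 'q': array([-0.09780384,  0.38382134,  0.04382444,  1.59959718, -0.0179055 ,
        1.1611895 , -0.04985705]), 'dq': array([ 0.00067969, -0.00012641,  0.00122605, -0.000629  , -0.00026886,
        0.00097228, -0.0006772 ]), 'joint_efforts': array([-8.41360106e-04, -4.33466363e+01,  1.02427706e+00, -2.49513745e+01,
        1.06121189e-02,  1.12996699e-02, -5.17373280e-06]), 'eef_pos': array([6.49115398e+02, 6.95649409e-03, 2.54884995e+02]), 'eef_rot': array([-0.00087965,  0.70705922,  0.70715312, -0.00097281]), 'contact_force': array([0.07433238, 0.83706098, 1.21139631]), 'torque': array([-0.04638789,  0.00851915,  0.00608031]), 'gripper_width': 85.37016002827538}
scene 502.62363000180983 315.50199525301423 [-0.02805028  0.          0.          0.          0.        ] [[-5.41974730e-01  8.40148853e-01  2.03296806e-02  3.09218556e+02]
 [ 5.98140398e-01  4.02623406e-01 -6.92908694e-01 -2.86572463e+02]
 [-5.90331650e-01 -3.63378999e-01 -7.20738681e-01  1.43601633e+03]
 [ 0.00000000e+00  0.00000000e+00  0.00000000e+00  1.00000000e+00]]
side 519.2831230546989 319.53231257053466 [0.03197536 0.         0.         0.         0.        ] [[ 9.42042509e-01 -3.35109878e-01 -1.60399645e-02 -5.25743605e+02]
 [-2.62731783e-01 -7.07157285e-01 -6.56430183e-01  2.09867407e+02]
 [ 2.08633461e-01  6.22599345e-01 -7.54216239e-01  1.14010787e+03]
 [ 0.00000000e+00  0.00000000e+00  0.00000000e+00  1.00000000e+00]]
wrist 340.02918195334456 323.7562727001652 [0.02147611 0.         0.         0.         0.        ] [[ 9.99998162e-01  3.32255554e-04 -1.88830626e-03 -6.48113162e+02]
 [ 9.14850060e-04 -9.48211240e-01  3.17639115e-01 -3.94119598e+01]
 [-1.68497586e-03 -3.17640258e-01 -9.48209801e-01  3.80343613e+02]
 [ 0.00000000e+00  0.00000000e+00  0.00000000e+00  1.00000000e+00]]
```

View pictures.

View pics/scene0.png

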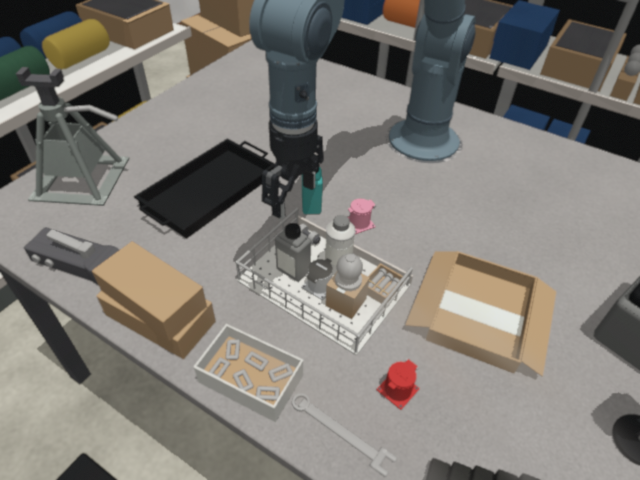

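View pics/side0.png

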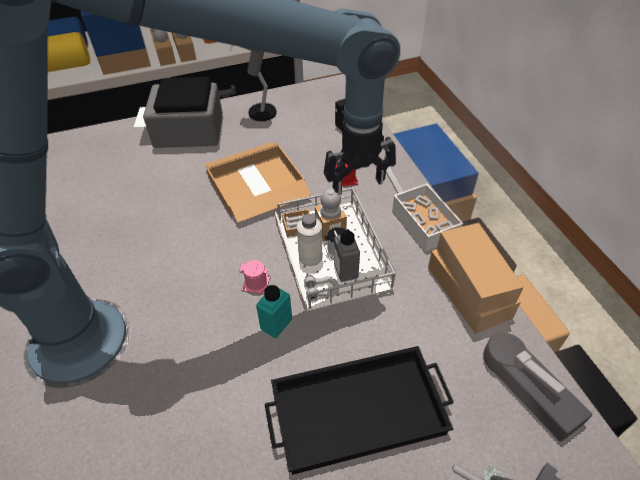

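View pics/wrist0.png

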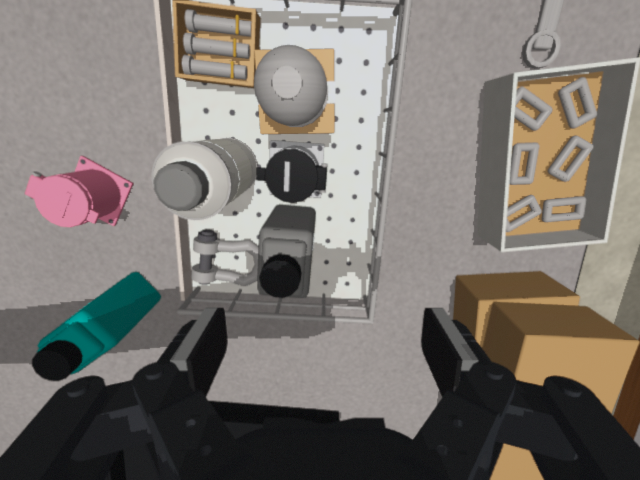

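```bash
cat > h.py <<'E'
from cell import telemetry, eyes, job
import cv2, numpy as np
def ray(c,px):
    K=np.array([[c["fx"],0,c["cx"]],[0,c["fy"],c["cy"]],[0,0,1]])
    u=cv2.undistortPoints(np.array([[px]],float),K,np.array(c["D"],float))[0,0]
    E=np.array(c["extrinsics"]);R=E[:3,:3];t=E[:3,3]
    return -R.T@t, R.T@np.array([u[0],u[1],1])
def onz(c,px,z):
    o,d=ray(c,px); return o+d*(z-o[2])/d[2]
def proj(c,P):
    E=np.array(c["extrinsics"]);K=np.array([[c["fx"],0,c["cx"]],[0,c["fy"],c["cy"]],[0,0,1]])
    p,_=cv2.projectPoints(np.array(P,float).reshape(-1,3),cv2.Rodrigues(E[:3,:3])[0],E[:3,3],K,np.array(c["D"],float)); return p[:,0]
def tri(cps):
    A=np.zeros((3,3));b=np.zeros(3)
    for c,p in cps:
        o,d=ray(c,p);d/=np.linalg.norm(d);M=np.eye(3)-np.outer(d,d);A+=M;b+=M@o
    return np.linalg.solve(A,b)
def save(c,name,box=None,k=1):
    im=c["pixels"][:,:,::-1]
    if box: x0,y0,x1,y1=box; im=cv2.resize(im[y0:y1,x0:x1],None,fx=k,fy=k,interpolation=cv2.INTER_CUBIC)
    cv2.imwrite("pics/"+name,im)
E
python3 - <<'E'
from h import *
np.set_printoptions(precision=1,suppress=True)
C={n:eyes.camera(n) for n in ["scene","side","wrist"]}
P={"ball":(117,(348,268),(330,200),(291,85)),"cancap":(144,(341,220),(309,219),(181,187)),"oilcap":(134,(292,229),(348,236),(282,275)),
"sock":(64,(319,268),None,(291,175))}
for k,(z,*p) in P.items():
    L=[(C[n],q) for n,q in zip(["scene","side","wrist"],p) if q]
    print(k,[onz(c,q,z)[:2] for c,q in L],tri(L))
w=C["wrist"]
for px,z in [((372,318),63),((405,0),63),((185,318),30),((155,0),30)]: print(px,onz(w,px,z))
s=C["side"]
for nm,L in {"tote":[(274,382),(419,349),(450,433),(290,468)],"totefloor":[(284,388),(412,361)],"carton":[(208,163),(275,146),(309,188),(238,220)]}.items(): print(nm,[onz(s,p,35 if nm=="tote" else 40)[:2] for p in L])
save(s,"sidecrop.png",(190,130,410,320),3.5)
save(C["scene"],"scenecrop.png",(220,190,420,360),4)
E
```

```text
ball [array([631. , 108.5]), array([623.5, 103.3]), array([626.4, 111.1])] [626.2 109.  111.8]
cancap [array([552.1,  44.4]), array([548.4,  36.5]), array([553.2,  45.8])] [549.8  43.2 138.7]
oilcap [array([618.5, -27.1]), array([615.2, -33.5]), array([617., -23.])] [616.2 -28.  128.8]
sock [array([622.1,  40.1]), array([619.4,  43.5])] [620.2  41.4  62.5]
(372, 318) [ 698.9 -103.2   63. ]
(405, 0) [711.2 175.9  63. ]
(185, 318) [ 490.2 -123.    30. ]
(155, 0) [505.7 185.   30. ]
tote [array([ 370.4, -261. ]), array([ 671.7, -293.1]), array([ 646.2, -467.5]), array([ 351.6, -426.8])]
totefloor [array([ 384.9, -282.2]), array([ 644.3, -315. ])]
carton [array([381.6, 436.5]), array([579.3, 442.8]), array([614.3, 240.1]), array([408. , 191.2])]
```

View pics/sidecrop.png

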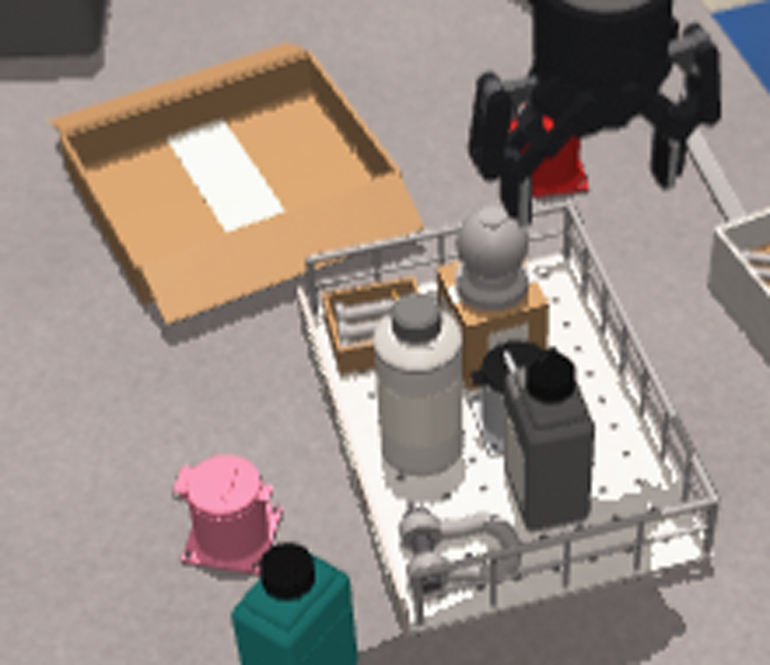

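View pics/scenecrop.png

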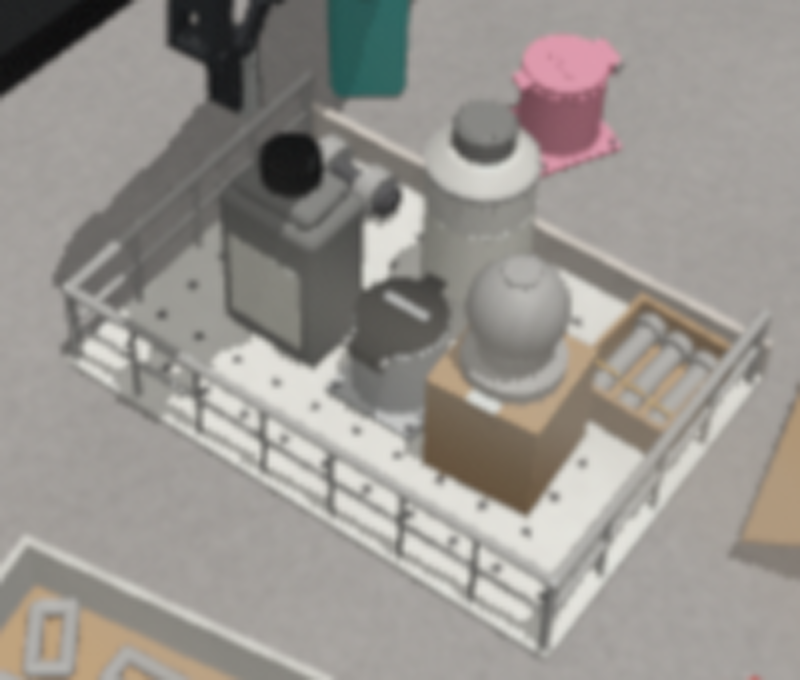

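Request:
play_rows:
  steps:
    - {"gripper": 1,"tx": 0.3,"ty": -0.1,"tz": 0,"roll": 0.67}
    - {"gripper": 1,"tx": 0.6,"ty": -0.1,"tz": 0.3}
    - {"gripper": 1,"tx": 0.6,"ty": -0.1,"tz": 0.3}
    - {"gripper": 1,"tx": 0.3,"ty": -0.1,"tz": 0.3}
    - {"gripper": 1,"tx": 0,"ty": 0}
  grip_force: 60

```text
validation failed for argument at $.st...
```

```bash
python3 - <<'E'
from h import *
s=telemetry.observe(); print(s["eef_pos"],s["eef_rot"],s["contact_force"])
c=eyes.camera("wrist"); save(c,"w1.png"); np.savez("w1.npz",**c)
E
```

```text
[6.49694976e+02 2.63798960e-02 2.55752882e+02] [-3.39053060e-04  7.07091713e-01  7.07121680e-01 -3.52300863e-04] [ 0.46913568 -0.46151026 -0.43619474]
```

View pics/w1.png

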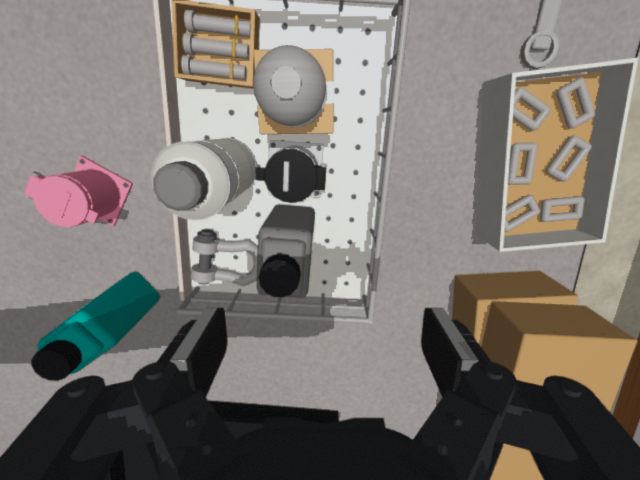

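Request:
play_rows:
  steps:
    - {"gripper": 1,"tx": 0.3,"ty": -0.1,"tz": 0,"roll": 0.67}
    - {"gripper": 1,"tx": 0.6,"ty": -0.1,"tz": 0.3,"roll": 0}
    - {"gripper": 1,"tx": 0.6,"ty": -0.1,"tz": 0.3,"roll": 0}
    - {"gripper": 1,"tx": 0.3,"ty": -0.1,"tz": 0.3,"roll": 0}
    - {"gripper": 1,"tx": 0,"ty": 0,"tz": 0,"roll": 0}
  grip_force: 60

```text
time_s: 0.98
eef_pos: [628.1, 110.4, 199.9]
eef_rot: [-0.001, 0.722, 0.692, -0.002]
contact_force: [-0.3, -0.7, -0.0]
gripper_width: 85.3
```

```bash
python3 - <<'E'
from h import *
c=eyes.camera("wrist"); save(c,"w2.png"); np.savez("w2.npz",**c)
print(proj(c,[626.4,110,117]),proj(c,[620,43,64]))
E
```

```text
[[322.70356613 267.38802273]] [[319.0500422  316.43815439]]
```

View pics/w2.png

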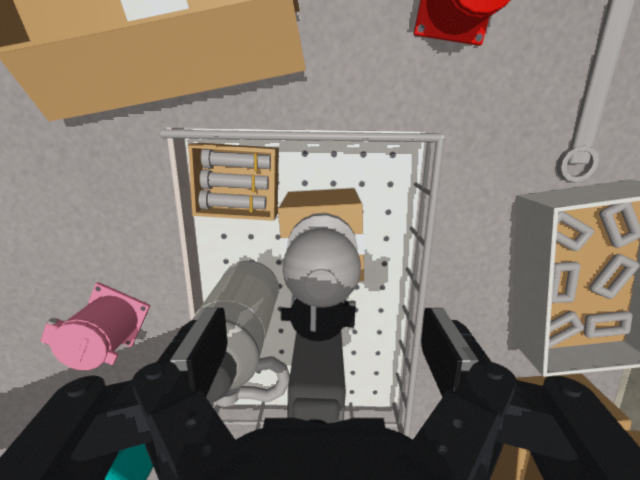

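Request:
play_rows:
  steps:
    - {"gripper": 1,"tx": 0,"ty": -0.03,"tz": 0.4,"roll": 0}
    - {"gripper": 1,"tx": 0,"ty": 0,"tz": 0.5,"roll": 0}
    - {"gripper": 1,"tx": 0,"ty": 0,"tz": 0.38,"roll": 0}
    - {"gripper": 1,"tx": 0,"ty": 0,"tz": 0,"roll": 0}
    - {"gripper": 0.7,"tx": 0,"ty": 0,"tz": 0,"roll": 0}

```text
time_s: 1.65
eef_pos: [630.0, 107.2, 127.1]
eef_rot: [0.001, 0.724, 0.69, 0.001]
contact_force: [0.3, -0.9, 0.6]
gripper_width: 69.8
```

Request:
play_rows:
  steps:
    - {"gripper": 0.4,"tx": 0,"ty": 0,"tz": 0,"roll": 0}
    - {"gripper": 0.3,"tx": 0,"ty": 0,"tz": 0,"roll": 0}
    - {"gripper": 0.3,"tx": 0,"ty": 0,"tz": 0,"roll": 0}
    - {"gripper": 0.3,"tx": 0,"ty": 0,"tz": 0,"roll": 0}
    - {"gripper": 0.3,"tx": 0,"ty": 0,"tz": 0,"roll": 0}
  grip_force: 70

```text
time_s: 2.28
eef_pos: [629.4, 108.7, 127.9]
eef_rot: [0.001, 0.724, 0.69, 0.001]
contact_force: [-2.5, -1.3, 5.2]
gripper_width: 47.2
```

Request:
play_rows:
  steps:
    - {"gripper": 0.8,"tx": 0,"ty": 0,"tz": 0,"roll": 0}
    - {"gripper": 0.8,"tx": 0,"ty": 0,"tz": 0.14,"roll": 0}
    - {"gripper": 0.8,"tx": 0,"ty": 0,"tz": 0,"roll": 0}
    - {"gripper": 0.5,"tx": 0,"ty": 0,"tz": 0,"roll": 0}
    - {"gripper": 0.3,"tx": 0,"ty": 0,"tz": 0,"roll": 0}

```text
time_s: 2.9
eef_pos: [628.1, 108.9, 117.2]
eef_rot: [-0.0, 0.723, 0.69, -0.0]
contact_force: [-1.9, -0.9, 0.6]
gripper_width: 47.4
```

Request:
play_rows:
  steps:
    - {"gripper": 0.3,"tx": 0,"ty": 0,"tz": 0,"roll": 0}
    - {"gripper": 0.3,"tx": 0,"ty": 0,"tz": 0,"roll": 0}
    - {"gripper": 0.3,"tx": 0,"ty": 0,"tz": 0,"roll": 0}
    - {"gripper": 0.3,"tx": 0,"ty": 0,"tz": 0,"roll": 0}
    - {"gripper": 0.3,"tx": 0,"ty": 0,"tz": 0,"roll": 0}

```text
time_s: 3.52
eef_pos: [628.1, 109.0, 117.1]
eef_rot: [-0.0, 0.723, 0.69, -0.0]
contact_force: [-3.7, -0.3, 3.5]
gripper_width: 47.4
```

```bash
python3 - <<'E'
from h import *
for i in range(3):
  s=telemetry.observe(); print(s["eef_pos"],s["contact_force"],s["gripper_width"])
E
```

```text
[628.11099101 108.9623142  117.14690431] [-3.7206249  -0.33622427  3.51614215] 47.43802653294349
[628.11099101 108.9623142  117.14690431] [-3.7206249  -0.33622427  3.51614215] 47.43802653294349
[628.11099101 108.9623142  117.14690431] [-3.7206249  -0.33622427  3.51614215] 47.43802653294349
```

Request:
play_rows:
  steps:
    - {"gripper": 0.3,"tx": 0,"ty": 0,"tz": -0.25,"roll": 0}
    - {"gripper": 0.3,"tx": 0,"ty": 0,"tz": -0.6,"roll": 0}
    - {"gripper": 0.3,"tx": 0,"ty": 0,"tz": -0.7,"roll": 0}
    - {"gripper": 0.3,"tx": 0,"ty": 0,"tz": -0.7,"roll": 0}
    - {"gripper": 0.3,"tx": 0,"ty": 0,"tz": -0.42,"roll": 0}

```text
time_s: 4.15
eef_pos: [629.5, 108.6, 279.4]
eef_rot: [0.001, 0.724, 0.69, 0.002]
contact_force: [0.3, 0.2, -6.6]
gripper_width: 47.6
```

Request:
play_rows:
  steps:
    - {"gripper": 0.3,"tx": -0.2,"ty": 0,"tz": 0,"roll": 0}
    - {"gripper": 0.3,"tx": -0.5,"ty": 0,"tz": 0,"roll": 0}
    - {"gripper": 0.3,"tx": -0.7,"ty": -0.05,"tz": 0,"roll": 0}
    - {"gripper": 0.3,"tx": -0.7,"ty": -0.05,"tz": 0,"roll": 0}
    - {"gripper": 0.3,"tx": -0.7,"ty": -0.05,"tz": 0,"roll": 0}

```text
time_s: 4.78
eef_pos: [609.5, -61.4, 274.0]
eef_rot: [-0.001, 0.724, 0.69, -0.002]
contact_force: [1.1, -0.3, -6.1]
gripper_width: 47.7
```

Request:
play_rows:
  steps:
    - {"gripper": 0.3,"tx": -0.7,"ty": 0,"tz": 0,"roll": 0}
    - {"gripper": 0.3,"tx": -0.7,"ty": 0,"tz": 0,"roll": 0}
    - {"gripper": 0.3,"tx": -0.7,"ty": -0.03,"tz": 0,"roll": 0}
    - {"gripper": 0.3,"tx": -0.7,"ty": 0,"tz": 0,"roll": 0}
    - {"gripper": 0.3,"tx": -0.7,"ty": 0,"tz": 0,"roll": 0}

```text
time_s: 5.4
eef_pos: [597.6, -270.4, 273.8]
eef_rot: [-0.002, 0.724, 0.69, -0.002]
contact_force: [-0.1, 0.5, -6.5]
gripper_width: 47.4
```

Request:
play_rows:
  steps:
    - {"gripper": 0.3,"tx": -0.7,"ty": 0,"tz": 0,"roll": 0}
    - {"gripper": 0.3,"tx": -0.6,"ty": 0,"tz": 0,"roll": 0}
    - {"gripper": 0.3,"tx": -0.32,"ty": 0,"tz": 0,"roll": 0}
    - {"gripper": 0.3,"tx": 0,"ty": 0,"tz": 0,"roll": 0}
    - {"gripper": 0.3,"tx": 0,"ty": 0,"tz": 0,"roll": 0}

```text
time_s: 6.02
eef_pos: [596.2, -362.3, 276.2]
eef_rot: [-0.001, 0.722, 0.691, 0.001]
contact_force: [0.6, 1.0, -6.0]
gripper_width: 47.4
```

```bash
python3 - <<'E'
from h import *
np.set_printoptions(precision=1,suppress=True)
c=eyes.camera("wrist"); s=eyes.camera("side");sc=eyes.camera("scene")
im=np.zeros((960,1280,3),np.uint8)
im[:480,:640]=c["pixels"];im[:480,640:]=s["pixels"];im[480:,:640]=sc["pixels"]
cv2.imwrite("pics/m3.png",cv2.resize(im,(800,600))[:,:,::-1])
for n,k in zip("wsc",(c,s,sc)): np.savez(f"3{n}.npz",**k)
E
```

```text
(no output)
```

View pics/m3.png

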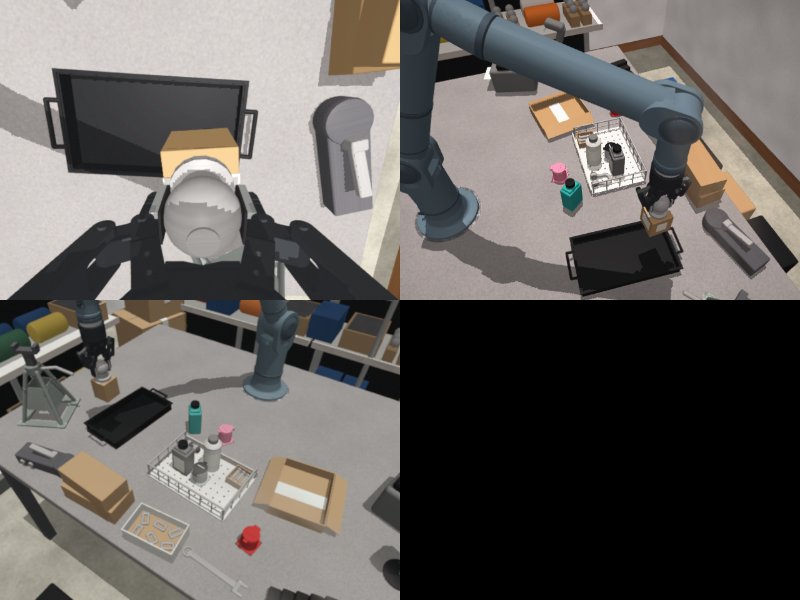

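```bash
python3 - <<'E'
from h import *
np.set_printoptions(precision=1,suppress=True)
c=dict(np.load("3w.npz")); s=dict(np.load("3s.npz")); g=dict(np.load("3c.npz"))
for p in [(53,69),(248,82),(67,172)]: print("w",onz(c,(p[0]/.625,p[1]/.625),35))
for p in [(567,235),(674,220),(682,262),(575,292)]: print("s",onz(s,((p[0]-400)/.625,p[1]/.625),35))
for p in [(86,420),(147,388),(171,402),(118,445)]: print("g",onz(g,(p[0]/.625,(p[1]-300)/.625),35))
# dark-mask rim in wrist
hsv=cv2.cvtColor(c["pixels"],cv2.COLOR_RGB2GRAY)
m=(hsv<75).astype(np.uint8); m[270:]=0
n,l,st,ce=cv2.connectedComponentsWithStats(m)
i=1+np.argmax(st[1:,4]); print(st[i])
E
```

```text
w [ 367.5 -252.9   35. ]
w [ 672.  -284.5   35. ]
w [ 346.1 -426.9   35. ]
s [ 361.2 -244.    35. ]
s [ 705.7 -312.7   35. ]
s [ 661.  -445.5   35. ]
s [ 335.4 -419.5   35. ]
g [ 641.2 -463.    35. ]
g [ 346.4 -403.1   35. ]
g [ 367.6 -259.7   35. ]
g [ 673.  -268.7   35. ]
[   70   110   342   160 33997]
```

Request:
play_rows:
  steps:
    - {"gripper": 0.3,"tx": 0,"ty": 0,"tz": 0.3,"roll": 0}
    - {"gripper": 0.3,"tx": 0,"ty": 0,"tz": 0.7,"roll": 0}
    - {"gripper": 0.3,"tx": 0,"ty": 0,"tz": 0.7,"roll": 0}
    - {"gripper": 0.3,"tx": 0,"ty": 0,"tz": 0.6,"roll": 0}
    - {"gripper": 0.3,"tx": 0,"ty": 0,"tz": 0.2,"roll": 0}

```text
time_s: 6.8
eef_pos: [592.7, -362.9, 122.4]
eef_rot: [-0.004, 0.723, 0.691, -0.001]
contact_force: [-0.4, 0.8, -5.9]
gripper_width: 47.5
```

Request:
play_rows:
  steps:
    - {"gripper": 0.3,"tx": 0,"ty": 0,"tz": 0.07,"roll": 0}
    - {"gripper": 0.3,"tx": 0,"ty": 0,"tz": 0.06,"roll": 0}
    - {"gripper": 0.3,"tx": 0,"ty": 0,"tz": 0,"roll": 0}
    - {"gripper": 0.3,"tx": 0,"ty": 0,"tz": 0,"roll": 0}
    - {"gripper": 0.3,"tx": 0,"ty": 0,"tz": 0,"roll": 0}

```text
time_s: 7.42
eef_pos: [595.8, -365.6, 120.3]
eef_rot: [0.001, 0.723, 0.69, 0.0]
contact_force: [-0.4, 0.4, -5.8]
gripper_width: 47.5
```

Request:
play_rows:
  steps:
    - {"gripper": 0.3,"tx": 0,"ty": 0,"tz": 0.03,"roll": 0}
    - {"gripper": 0.3,"tx": 0,"ty": 0,"tz": 0.02,"roll": 0}
    - {"gripper": 0.3,"tx": 0,"ty": 0,"tz": 0,"roll": 0}
    - {"gripper": 0.3,"tx": 0,"ty": 0,"tz": 0,"roll": 0}
    - {"gripper": 0.3,"tx": 0,"ty": 0,"tz": 0,"roll": 0}

```text
time_s: 8.05
eef_pos: [595.5, -365.4, 116.5]
eef_rot: [0.0, 0.723, 0.69, 0.0]
contact_force: [-0.8, 0.3, -5.7]
gripper_width: 47.5
```

Request:
play_rows:
  steps:
    - {"gripper": 0.3,"tx": 0,"ty": 0,"tz": 0.02,"roll": 0}
    - {"gripper": 0.3,"tx": 0,"ty": 0,"tz": 0.02,"roll": 0}
    - {"gripper": 0.3,"tx": 0,"ty": 0,"tz": 0,"roll": 0}
    - {"gripper": 0.3,"tx": 0,"ty": 0,"tz": 0,"roll": 0}
    - {"gripper": 0.3,"tx": 0,"ty": 0,"tz": 0,"roll": 0}

```text
time_s: 8.68
eef_pos: [595.6, -365.6, 115.2]
eef_rot: [0.0, 0.723, 0.69, 0.0]
contact_force: [-3.8, 1.1, 4.1]
gripper_width: 47.9
```

Request:
play_rows:
  steps:
    - {"gripper": 0.5,"tx": 0,"ty": 0,"tz": 0,"roll": 0}
    - {"gripper": 0.75,"tx": 0,"ty": 0,"tz": 0,"roll": 0}
    - {"gripper": 0.75,"tx": 0,"ty": 0,"tz": 0,"roll": 0}
    - {"gripper": 0.75,"tx": 0,"ty": 0,"tz": -0.2,"roll": 0}
    - {"gripper": 0.75,"tx": 0,"ty": 0,"tz": -0.6,"roll": 0}

```text
time_s: 9.3
eef_pos: [594.2, -364.3, 160.4]
eef_rot: [-0.002, 0.723, 0.69, -0.001]
contact_force: [0.8, -1.3, 0.3]
gripper_width: 64.4
```

Request:
play_rows:
  steps:
    - {"gripper": 0.75,"tx": 0,"ty": 0,"tz": -0.8,"roll": 0}
    - {"gripper": 0.75,"tx": 0.3,"ty": 0,"tz": -0.5,"roll": 0}
    - {"gripper": 1,"tx": 0.6,"ty": -0.1,"tz": 0,"roll": 0}
    - {"gripper": 1,"tx": 0.8,"ty": -0.14,"tz": 0,"roll": 0}
    - {"gripper": 1,"tx": 0.9,"ty": -0.2,"tz": 0,"roll": 0}

```text
time_s: 9.93
eef_pos: [576.8, -207.8, 241.4]
eef_rot: [0.001, 0.724, 0.69, 0.001]
contact_force: [2.1, -0.7, -0.0]
gripper_width: 85.5
```

Request:
play_rows:
  steps:
    - {"gripper": 1,"tx": 0.9,"ty": -0.2,"tz": 0,"roll": 0}
    - {"gripper": 1,"tx": 0.9,"ty": -0.2,"tz": 0,"roll": 0}
    - {"gripper": 1,"tx": 0.9,"ty": -0.2,"tz": 0,"roll": 0}
    - {"gripper": 1,"tx": 0.9,"ty": 0,"tz": 0,"roll": 0}
    - {"gripper": 1,"tx": 0.4,"ty": 0,"tz": 0,"roll": 0}

```text
time_s: 10.55
eef_pos: [551.9, 38.1, 241.5]
eef_rot: [0.0, 0.721, 0.693, 0.002]
contact_force: [0.7, -0.3, -0.4]
gripper_width: 85.4
```

Request:
play_rows:
  steps:
    - {"gripper": 1,"tx": 0.2,"ty": 0,"tz": 0,"roll": 0}
    - {"gripper": 1,"tx": 0,"ty": 0,"tz": 0,"roll": 0}
    - {"gripper": 1,"tx": 0,"ty": 0,"tz": 0,"roll": 0}
    - {"gripper": 1,"tx": 0,"ty": 0,"tz": 0,"roll": 0}
    - {"gripper": 1,"tx": 0,"ty": 0,"tz": 0,"roll": 0}

```text
time_s: 11.18
eef_pos: [552.2, 44.0, 240.0]
eef_rot: [0.0, 0.724, 0.69, -0.0]
contact_force: [-0.2, 0.8, -1.1]
gripper_width: 85.2
```

```bash
python3 - <<'E'
from h import *
c=eyes.camera("wrist"); save(c,"w4.png"); np.savez("w4.npz",**c)
print(proj(c,[[552.5,45,144],[617,-24,134],[620,43,64]]), telemetry.observe()["eef_pos"])
E
```

```text
[[325.09875156 257.70964873]
 [414.32017495 333.97348568]
 [400.42096424 223.91847715]] [552.19150379  44.29714004 240.02427609]
```

View pics/w4.png

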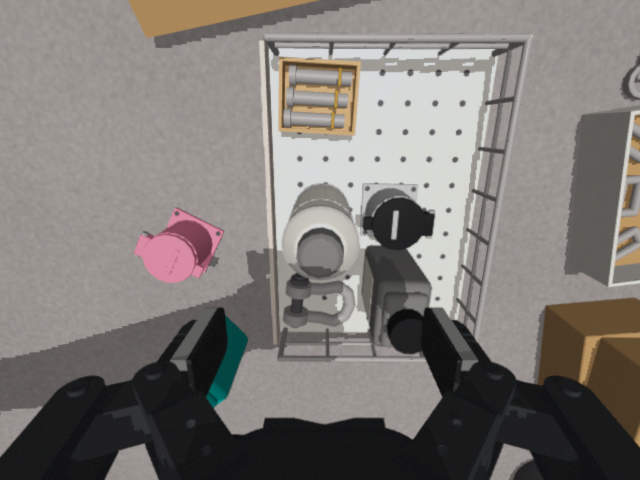

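```bash
python3 - <<'E'
from h import *
np.set_printoptions(precision=1,suppress=True)
c=dict(np.load("w4.npz"))
for n,p,z in [("can",(320,252),144),("oil",(408,331),134),("sock",(397.5,224),64),("BR",(528,38),63),("FR",(477,358),63),("BL",(263,38),63),("FL",(278,358),63),("deckhole BL",(300,159),6),("h",(300,238),6)]: print(n,onz(c,p,z))
im=cv2.cvtColor(c["pixels"],cv2.COLOR_RGB2GRAY)
# holes: small dark blobs on deck
hs=cv2.adaptiveThreshold(im,255,cv2.ADAPTIVE_THRESH_MEAN_C,cv2.THRESH_BINARY_INV,15,40)
n,l,st,ce=cv2.connectedComponentsWithStats(hs)
P=[onz(c,ce[i],6)[:2] for i in range(1,n) if 8<st[i,4]<60 and st[i,2]<9 and st[i,3]<9 and 350<ce[i][0]<480 and 60<ce[i][1]<300]
P=np.array(P);print(P)
E
```

```text
can [549.3  49.2 144. ]
oil [612.2 -21.2 134. ]
sock [617.4  43.1  64. ]
BR [711.7 182.8  63. ]
FR [ 701.2 -103.5   63. ]
BL [513.  193.3  63. ]
FL [497.9 -94.1  63. ]
deckhole BL [530.4  98.9   6. ]
h [524.5  15.7   6. ]
[[612.1 173.5]
 [637.9 172. ]
 [663.8 170.5]
 [689.8 169.2]
 [610.3 147.4]
 [636.4 145.9]
 [662.3 144.4]
 [688.3 142.9]
 [609.  121.3]
 [634.8 119.9]
 [661.  118.5]
 [686.7 117. ]
 [581.6  96.8]
 [607.6  95.4]
 [633.5  94. ]
 [659.4  92.5]
 [685.2  90.8]
 [580.2  71. ]
 [658.   66.5]
 [683.9  65.1]
 [597.3  66.6]
 [645.1  63.2]
 [701.1  38.8]
 [682.4  39.1]
 [680.9  13.4]
 [607.4  12.6]
 [653.6 -11. ]
 [679.4 -12.9]
 [678.  -38.5]
 [665.8 -62.3]
 [676.8 -64.8]]
```

Request:
play_rows:
  steps:
    - {"gripper": 1,"tx": 0.05,"ty": -0.03,"tz": 0.3,"roll": 0}
    - {"gripper": 1,"tx": 0,"ty": 0,"tz": 0.6,"roll": 0}
    - {"gripper": 1,"tx": 0,"ty": 0,"tz": 0.7,"roll": 0}
    - {"gripper": 1,"tx": 0,"ty": 0,"tz": 0.5,"roll": 0}
    - {"gripper": 1,"tx": 0,"ty": 0,"tz": 0.12,"roll": 0}

```text
time_s: 11.85
eef_pos: [547.4, 48.1, 103.4]
eef_rot: [-0.002, 0.723, 0.691, -0.003]
contact_force: [0.1, -0.7, 0.8]
gripper_width: 85.6
```

Request:
play_rows:
  steps:
    - {"gripper": 0.8,"tx": 0,"ty": 0,"tz": 0,"roll": 0}
    - {"gripper": 0.6,"tx": 0,"ty": 0,"tz": 0,"roll": 0}
    - {"gripper": 0.4,"tx": 0,"ty": 0,"tz": 0,"roll": 0}
    - {"gripper": 0.4,"tx": 0,"ty": 0,"tz": 0,"roll": 0}
    - {"gripper": 0.4,"tx": 0,"ty": 0,"tz": 0,"roll": 0}
  grip_force: 50

```text
time_s: 12.48
eef_pos: [551.4, 48.5, 108.2]
eef_rot: [0.001, 0.723, 0.69, 0.001]
contact_force: [-1.6, 0.9, 6.3]
gripper_width: 56.2
```

Request:
play_rows:
  steps:
    - {"gripper": 0.4,"tx": 0,"ty": 0,"tz": 0,"roll": 0}
    - {"gripper": 0.4,"tx": 0,"ty": 0,"tz": 0,"roll": 0}
    - {"gripper": 0.4,"tx": 0,"ty": 0,"tz": 0,"roll": 0}
    - {"gripper": 0.4,"tx": 0,"ty": 0,"tz": 0,"roll": 0}
    - {"gripper": 0.4,"tx": 0,"ty": 0,"tz": 0,"roll": 0}

```text
time_s: 13.1
eef_pos: [551.5, 48.5, 108.2]
eef_rot: [0.001, 0.723, 0.69, 0.001]
contact_force: [-1.7, -0.1, 6.7]
gripper_width: 56.2
```

Request:
play_rows:
  steps:
    - {"gripper": 0.4,"tx": 0,"ty": 0,"tz": -0.25,"roll": 0}
    - {"gripper": 0.4,"tx": 0,"ty": 0,"tz": -0.6,"roll": 0}
    - {"gripper": 0.4,"tx": 0,"ty": 0,"tz": -0.7,"roll": 0}
    - {"gripper": 0.4,"tx": 0,"ty": 0,"tz": -0.7,"roll": 0}
    - {"gripper": 0.4,"tx": 0,"ty": 0,"tz": -0.42,"roll": 0}

```text
time_s: 13.72
eef_pos: [550.8, 48.0, 269.4]
eef_rot: [0.001, 0.724, 0.69, 0.001]
contact_force: [0.2, 0.3, -3.9]
gripper_width: 56.0
```

Request:
play_rows:
  steps:
    - {"gripper": 0.4,"tx": -0.2,"ty": 0,"tz": 0,"roll": 0}
    - {"gripper": 0.4,"tx": -0.5,"ty": -0.05,"tz": 0,"roll": 0}
    - {"gripper": 0.4,"tx": -0.7,"ty": -0.05,"tz": 0,"roll": 0}
    - {"gripper": 0.4,"tx": -0.7,"ty": -0.05,"tz": 0,"roll": 0}
    - {"gripper": 0.4,"tx": -0.7,"ty": -0.05,"tz": 0,"roll": 0}

```text
time_s: 14.35
eef_pos: [528.2, -121.3, 264.4]
eef_rot: [-0.002, 0.724, 0.69, -0.002]
contact_force: [0.8, 0.3, -2.7]
gripper_width: 56.3
```

Request:
play_rows:
  steps:
    - {"gripper": 0.4,"tx": -0.7,"ty": -0.05,"tz": 0,"roll": 0}
    - {"gripper": 0.4,"tx": -0.7,"ty": -0.05,"tz": 0,"roll": 0}
    - {"gripper": 0.4,"tx": -0.7,"ty": -0.05,"tz": 0,"roll": 0}
    - {"gripper": 0.4,"tx": -0.7,"ty": -0.04,"tz": 0,"roll": 0}
    - {"gripper": 0.4,"tx": -0.6,"ty": 0,"tz": 0,"roll": 0}

```text
time_s: 14.98
eef_pos: [506.6, -324.6, 264.2]
eef_rot: [-0.002, 0.724, 0.689, -0.002]
contact_force: [-0.5, -0.1, -3.6]
gripper_width: 55.8
```

Request:
play_rows:
  steps:
    - {"gripper": 0.4,"tx": -0.37,"ty": 0,"tz": 0,"roll": 0}
    - {"gripper": 0.4,"tx": -0.2,"ty": 0,"tz": 0,"roll": 0}
    - {"gripper": 0.4,"tx": 0,"ty": 0,"tz": 0,"roll": 0}
    - {"gripper": 0.4,"tx": 0,"ty": 0,"tz": 0,"roll": 0}
    - {"gripper": 0.4,"tx": 0,"ty": 0,"tz": 0,"roll": 0}

```text
time_s: 15.6
eef_pos: [508.8, -354.7, 266.9]
eef_rot: [-0.0, 0.723, 0.691, 0.0]
contact_force: [0.3, 0.4, -3.9]
gripper_width: 56.4
```

Request:
play_rows:
  steps:
    - {"gripper": 0.4,"tx": 0,"ty": 0,"tz": 0.3,"roll": 0}
    - {"gripper": 0.4,"tx": 0,"ty": 0,"tz": 0.7,"roll": 0}
    - {"gripper": 0.4,"tx": 0,"ty": 0,"tz": 0.7,"roll": 0}
    - {"gripper": 0.4,"tx": 0,"ty": 0,"tz": 0.6,"roll": 0}
    - {"gripper": 0.4,"tx": 0,"ty": 0,"tz": 0.25,"roll": 0}

```text
time_s: 16.23
eef_pos: [506.0, -354.4, 110.2]
eef_rot: [-0.003, 0.723, 0.691, -0.001]
contact_force: [-0.3, 0.2, -3.3]
gripper_width: 56.2
```

Request:
play_rows:
  steps:
    - {"gripper": 0.4,"tx": 0,"ty": 0,"tz": 0.05,"roll": 0}
    - {"gripper": 0.4,"tx": 0,"ty": 0,"tz": 0.03,"roll": 0}
    - {"gripper": 0.4,"tx": 0,"ty": 0,"tz": 0.03,"roll": 0}
    - {"gripper": 0.4,"tx": 0,"ty": 0,"tz": 0,"roll": 0}
    - {"gripper": 0.4,"tx": 0,"ty": 0,"tz": 0,"roll": 0}

```text
time_s: 16.85
eef_pos: [508.5, -356.6, 108.1]
eef_rot: [0.0, 0.723, 0.69, 0.0]
contact_force: [0.4, -0.2, -2.9]
gripper_width: 56.4
```

Request:
play_rows:
  steps:
    - {"gripper": 0.4,"tx": 0,"ty": 0,"tz": 0.02,"roll": 0}
    - {"gripper": 0.4,"tx": 0,"ty": 0,"tz": 0.02,"roll": 0}
    - {"gripper": 0.4,"tx": 0,"ty": 0,"tz": 0,"roll": 0}
    - {"gripper": 0.4,"tx": 0,"ty": 0,"tz": 0,"roll": 0}
    - {"gripper": 0.4,"tx": 0,"ty": 0,"tz": 0,"roll": 0}

```text
time_s: 17.48
eef_pos: [508.4, -356.9, 106.3]
eef_rot: [0.0, 0.724, 0.69, 0.0]
contact_force: [-3.3, 0.2, 5.8]
gripper_width: 56.4
```

Request:
play_rows:
  steps:
    - {"gripper": 0.6,"tx": 0,"ty": 0,"tz": 0,"roll": 0}
    - {"gripper": 0.84,"tx": 0,"ty": 0,"tz": 0,"roll": 0}
    - {"gripper": 0.84,"tx": 0,"ty": 0,"tz": 0,"roll": 0}
    - {"gripper": 0.84,"tx": 0,"ty": 0,"tz": -0.2,"roll": 0}
    - {"gripper": 0.84,"tx": 0,"ty": 0,"tz": -0.6,"roll": 0}

```text
time_s: 18.1
eef_pos: [506.8, -355.3, 151.7]
eef_rot: [-0.002, 0.723, 0.69, -0.001]
contact_force: [0.1, 0.3, 0.4]
gripper_width: 71.8
```

Request:
play_rows:
  steps:
    - {"gripper": 0.84,"tx": 0,"ty": 0,"tz": -0.7,"roll": 0}
    - {"gripper": 0.84,"tx": 0.3,"ty": 0,"tz": -0.6,"roll": 0}
    - {"gripper": 1,"tx": 0.6,"ty": 0.1,"tz": -0.2,"roll": 0}
    - {"gripper": 1,"tx": 0.8,"ty": 0.25,"tz": 0,"roll": 0}
    - {"gripper": 1,"tx": 0.8,"ty": 0.3,"tz": 0,"roll": 0}

```text
time_s: 18.73
eef_pos: [554.7, -207.8, 244.6]
eef_rot: [0.001, 0.724, 0.69, 0.001]
contact_force: [0.4, -0.5, -0.2]
gripper_width: 85.4
```

Request:
play_rows:
  steps:
    - {"gripper": 1,"tx": 0.8,"ty": 0.3,"tz": 0,"roll": 0}
    - {"gripper": 1,"tx": 0.8,"ty": 0.3,"tz": 0,"roll": 0}
    - {"gripper": 1,"tx": 0.8,"ty": 0.2,"tz": 0,"roll": 0}
    - {"gripper": 1,"tx": 0.5,"ty": 0.06,"tz": 0,"roll": 0.11}
    - {"gripper": 1,"tx": 0.24,"ty": 0,"tz": 0,"roll": 0}

```text
time_s: 19.35
eef_pos: [615.1, -19.7, 243.7]
eef_rot: [0.0, 0.725, 0.689, 0.001]
contact_force: [0.7, -0.3, 0.8]
gripper_width: 85.5
```

Request:
play_rows:
  steps:
    - {"gripper": 1,"tx": 0,"ty": 0,"tz": 0,"roll": 0}
    - {"gripper": 1,"tx": 0,"ty": 0,"tz": 0,"roll": 0}
    - {"gripper": 1,"tx": 0,"ty": 0,"tz": 0,"roll": 0}
    - {"gripper": 1,"tx": 0,"ty": 0,"tz": 0,"roll": 0}
    - {"gripper": 1,"tx": 0,"ty": 0,"tz": 0,"roll": 0}

```text
time_s: 19.98
eef_pos: [614.5, -23.3, 243.1]
eef_rot: [0.0, 0.726, 0.687, -0.0]
contact_force: [-0.2, -0.7, -0.8]
gripper_width: 85.3
```

```bash
python3 - <<'E'
from h import *
c=eyes.camera("wrist"); np.savez("w5.npz",**c)
s=eyes.camera("side")
im=np.hstack([c["pixels"][:,:,::-1],cv2.resize(s["pixels"],None,fx=1,fy=1)[:,200:520,::-1]])
cv2.imwrite("pics/w5.png",cv2.resize(im,(800,400)))
print(proj(c,[[615,-23,134],[620,43,64]]), telemetry.observe()["eef_pos"])
E
```

```text
[[325.33961139 252.06156763]
 [326.66675171 149.30824013]] [614.52547905 -22.82427824 243.02867956]
```

View pics/w5.png

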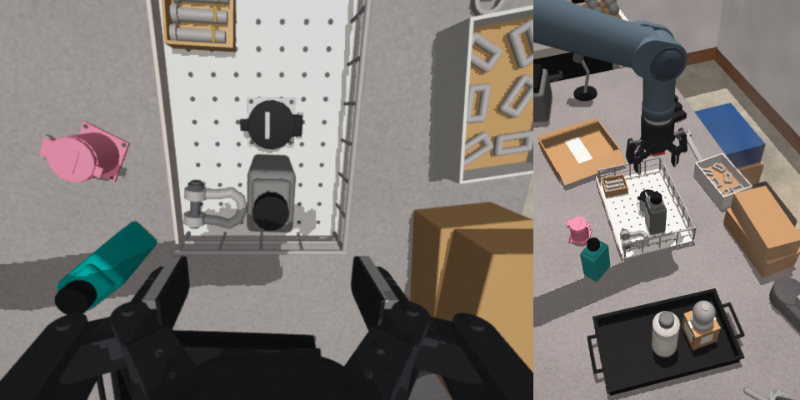

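Request:
play_rows:
  steps:
    - {"gripper": 1,"tx": 0,"ty": 0,"tz": 0.3,"roll": 0}
    - {"gripper": 1,"tx": 0,"ty": 0,"tz": 0.7,"roll": 0}
    - {"gripper": 1,"tx": 0,"ty": 0,"tz": 0.7,"roll": 0}
    - {"gripper": 1,"tx": 0,"ty": 0,"tz": 0.6,"roll": 0}
    - {"gripper": 1,"tx": 0,"ty": 0,"tz": 0.22,"roll": 0}

```text
time_s: 20.7
eef_pos: [611.6, -22.5, 87.9]
eef_rot: [-0.002, 0.726, 0.688, -0.003]
contact_force: [-0.8, 0.8, 1.3]
gripper_width: 85.3
```

Request:
play_rows:
  steps:
    - {"gripper": 0.8,"tx": 0,"ty": 0,"tz": 0,"roll": 0}
    - {"gripper": 0.6,"tx": 0,"ty": 0,"tz": 0,"roll": 0}
    - {"gripper": 0.4,"tx": 0,"ty": 0,"tz": 0,"roll": 0}
    - {"gripper": 0.3,"tx": 0,"ty": 0,"tz": 0,"roll": 0}
    - {"gripper": 0.3,"tx": 0,"ty": 0,"tz": 0,"roll": 0}

```text
time_s: 21.32
eef_pos: [616.1, -22.7, 93.9]
eef_rot: [0.001, 0.726, 0.688, 0.001]
contact_force: [-0.5, -0.6, 5.8]
gripper_width: 45.7
```

Request:
play_rows:
  steps:
    - {"gripper": 0.3,"tx": 0,"ty": 0,"tz": 0,"roll": 0}
    - {"gripper": 0.3,"tx": 0,"ty": 0,"tz": 0,"roll": 0}
    - {"gripper": 0.3,"tx": 0,"ty": 0,"tz": 0,"roll": 0}
    - {"gripper": 0.3,"tx": 0,"ty": 0,"tz": 0,"roll": 0}
    - {"gripper": 0.3,"tx": 0,"ty": 0,"tz": 0,"roll": 0}

```text
time_s: 21.95
eef_pos: [616.1, -22.7, 93.9]
eef_rot: [0.001, 0.726, 0.688, 0.001]
contact_force: [-1.1, 0.0, 6.2]
gripper_width: 46.0
```

Request:
play_rows:
  steps:
    - {"gripper": 0.3,"tx": 0,"ty": 0,"tz": -0.25,"roll": 0}
    - {"gripper": 0.3,"tx": 0,"ty": 0,"tz": -0.6,"roll": 0}
    - {"gripper": 0.3,"tx": 0,"ty": 0,"tz": -0.7,"roll": 0}
    - {"gripper": 0.3,"tx": 0,"ty": 0,"tz": -0.7,"roll": 0}
    - {"gripper": 0.3,"tx": 0,"ty": 0,"tz": -0.42,"roll": 0}

```text
time_s: 22.58
eef_pos: [615.0, -22.8, 254.8]
eef_rot: [0.001, 0.726, 0.688, 0.001]
contact_force: [0.2, 0.5, -3.3]
gripper_width: 45.8
```

Request:
play_rows:
  steps:
    - {"gripper": 0.3,"tx": -0.2,"ty": -0.1,"tz": 0,"roll": 0}
    - {"gripper": 0.3,"tx": -0.5,"ty": -0.26,"tz": 0,"roll": 0}
    - {"gripper": 0.3,"tx": -0.6,"ty": -0.31,"tz": 0,"roll": 0}
    - {"gripper": 0.3,"tx": -0.6,"ty": -0.31,"tz": 0,"roll": 0}
    - {"gripper": 0.3,"tx": -0.6,"ty": -0.31,"tz": 0,"roll": 0}

```text
time_s: 23.2
eef_pos: [525.8, -170.0, 249.5]
eef_rot: [-0.002, 0.726, 0.687, -0.002]
contact_force: [0.5, 1.3, -2.7]
gripper_width: 45.5
```

Request:
play_rows:
  steps:
    - {"gripper": 0.3,"tx": -0.6,"ty": -0.31,"tz": 0,"roll": 0}
    - {"gripper": 0.3,"tx": -0.6,"ty": -0.31,"tz": 0,"roll": 0}
    - {"gripper": 0.3,"tx": -0.6,"ty": -0.31,"tz": 0,"roll": 0}
    - {"gripper": 0.3,"tx": -0.6,"ty": -0.31,"tz": 0,"roll": 0}
    - {"gripper": 0.3,"tx": -0.47,"ty": -0.26,"tz": 0,"roll": 0}

```text
time_s: 23.82
eef_pos: [425.9, -336.8, 249.7]
eef_rot: [-0.002, 0.727, 0.687, -0.001]
contact_force: [0.9, -0.8, -3.0]
gripper_width: 45.8
```

Request:
play_rows:
  steps:
    - {"gripper": 0.3,"tx": -0.2,"ty": -0.1,"tz": 0,"roll": 0}
    - {"gripper": 0.3,"tx": 0,"ty": 0,"tz": 0,"roll": 0}
    - {"gripper": 0.3,"tx": 0,"ty": 0,"tz": 0,"roll": 0}
    - {"gripper": 0.3,"tx": 0,"ty": 0,"tz": 0,"roll": 0}
    - {"gripper": 0.3,"tx": 0,"ty": 0,"tz": 0,"roll": 0}

```text
time_s: 24.45
eef_pos: [424.1, -345.9, 252.1]
eef_rot: [-0.0, 0.725, 0.688, 0.0]
contact_force: [0.7, 0.2, -3.2]
gripper_width: 45.2
```

Request:
play_rows:
  steps:
    - {"gripper": 0.3,"tx": 0,"ty": 0,"tz": 0.3,"roll": 0}
    - {"gripper": 0.3,"tx": 0,"ty": 0,"tz": 0.7,"roll": 0}
    - {"gripper": 0.3,"tx": 0,"ty": 0,"tz": 0.7,"roll": 0}
    - {"gripper": 0.3,"tx": 0,"ty": 0,"tz": 0.6,"roll": 0}
    - {"gripper": 0.3,"tx": 0,"ty": 0,"tz": 0.25,"roll": 0}

```text
time_s: 25.08
eef_pos: [421.2, -345.2, 95.7]
eef_rot: [-0.003, 0.726, 0.688, -0.001]
contact_force: [0.0, 0.2, -2.7]
gripper_width: 45.4
```

Request:
play_rows:
  steps:
    - {"gripper": 0.3,"tx": 0,"ty": 0,"tz": 0.07,"roll": 0}
    - {"gripper": 0.3,"tx": 0,"ty": 0,"tz": 0.04,"roll": 0}
    - {"gripper": 0.3,"tx": 0,"ty": 0,"tz": 0.02,"roll": 0}
    - {"gripper": 0.3,"tx": 0,"ty": 0,"tz": 0.01,"roll": 0}
    - {"gripper": 0.3,"tx": 0,"ty": 0,"tz": 0,"roll": 0}

```text
time_s: 25.7
eef_pos: [424.1, -347.6, 91.9]
eef_rot: [0.001, 0.726, 0.688, 0.0]
contact_force: [-0.6, -0.1, 1.3]
gripper_width: 46.1
```

Request:
play_rows:
  steps:
    - {"gripper": 0.3,"tx": 0,"ty": 0,"tz": 0,"roll": 0}
    - {"gripper": 0.3,"tx": 0,"ty": 0,"tz": 0,"roll": 0}
    - {"gripper": 0.3,"tx": 0,"ty": 0,"tz": 0,"roll": 0}
    - {"gripper": 0.3,"tx": 0,"ty": 0,"tz": 0,"roll": 0}
    - {"gripper": 0.3,"tx": 0,"ty": 0,"tz": 0,"roll": 0}

```text
time_s: 26.32
eef_pos: [424.1, -347.6, 91.9]
eef_rot: [0.001, 0.726, 0.688, 0.0]
contact_force: [-1.1, 0.2, 6.6]
gripper_width: 45.6
```

Request:
play_rows:
  steps:
    - {"gripper": 0.55,"tx": 0,"ty": 0,"tz": 0,"roll": 0}
    - {"gripper": 0.72,"tx": 0,"ty": 0,"tz": 0,"roll": 0}
    - {"gripper": 0.72,"tx": 0,"ty": 0,"tz": 0,"roll": 0}
    - {"gripper": 0.72,"tx": 0,"ty": 0,"tz": -0.2,"roll": 0}
    - {"gripper": 0.72,"tx": 0,"ty": 0,"tz": -0.6,"roll": 0}

```text
time_s: 26.95
eef_pos: [422.1, -345.7, 137.8]
eef_rot: [-0.002, 0.726, 0.688, -0.001]
contact_force: [0.6, 0.3, 0.6]
gripper_width: 61.4
```

Request:
play_rows:
  steps:
    - {"gripper": 0.72,"tx": 0,"ty": 0,"tz": -0.7,"roll": 0}
    - {"gripper": 0.72,"tx": 0.1,"ty": 0,"tz": -0.7,"roll": 0}
    - {"gripper": 1,"tx": 0.4,"ty": 0.1,"tz": -0.3,"roll": 0}
    - {"gripper": 1,"tx": 0.8,"ty": 0.3,"tz": 0,"roll": 0}
    - {"gripper": 1,"tx": 0.8,"ty": 0.4,"tz": 0,"roll": 0}

```text
time_s: 27.58
eef_pos: [478.6, -223.3, 242.4]
eef_rot: [0.001, 0.727, 0.687, 0.001]
contact_force: [0.2, -0.4, -1.1]
gripper_width: 85.6
```

Request:
play_rows:
  steps:
    - {"gripper": 1,"tx": 0.8,"ty": 0.4,"tz": 0,"roll": 0}
    - {"gripper": 1,"tx": 0.8,"ty": 0.4,"tz": 0,"roll": 0}
    - {"gripper": 1,"tx": 0.8,"ty": 0.4,"tz": 0,"roll": 0}
    - {"gripper": 1,"tx": 0.8,"ty": 0.4,"tz": 0,"roll": 0}
    - {"gripper": 1,"tx": 0.7,"ty": 0.3,"tz": 0,"roll": 0}

```text
time_s: 28.2
eef_pos: [605.8, 6.2, 241.7]
eef_rot: [0.0, 0.726, 0.688, 0.001]
contact_force: [-0.0, -0.6, 0.2]
gripper_width: 85.0
```

Request:
play_rows:
  steps:
    - {"gripper": 1,"tx": 0.5,"ty": 0.18,"tz": 0,"roll": 0}
    - {"gripper": 1,"tx": 0.18,"ty": 0,"tz": 0,"roll": 0}
    - {"gripper": 1,"tx": 0,"ty": 0,"tz": 0,"roll": 0}
    - {"gripper": 1,"tx": 0,"ty": 0,"tz": 0,"roll": 0}
    - {"gripper": 1,"tx": 0,"ty": 0,"tz": 0,"roll": 0}

```text
time_s: 28.82
eef_pos: [617.3, 41.5, 240.8]
eef_rot: [0.0, 0.727, 0.686, -0.0]
contact_force: [-0.1, 0.4, -0.1]
gripper_width: 85.5
```

```bash
python3 - <<'E'
from h import *
c=eyes.camera("wrist"); np.savez("w6.npz",**c); save(c,"w6.png"); s=telemetry.observe()
print(proj(c,[[618.5,43,64]]), s["eef_pos"],s["q"])
E
```

```text
[[325.66449613 224.38599224]] [617.38009774  41.93565445 240.83295976] [-0.21010459  0.33804756  0.0924629   1.69507086 -0.03354029  1.11008822
 -0.16510203]
```

View pics/w6.png

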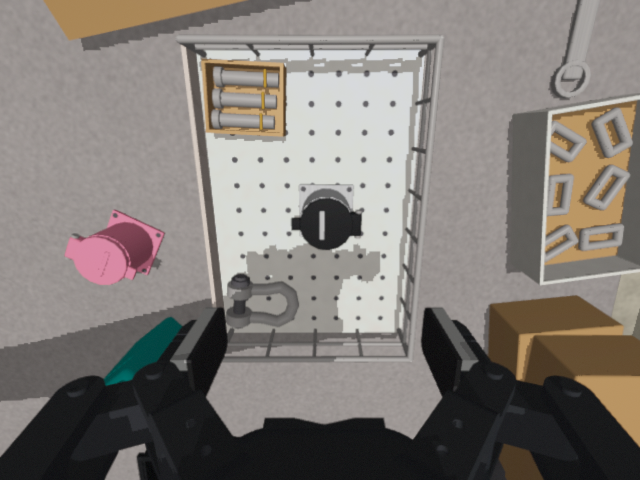

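Request:
play_rows:
  steps:
    - {"gripper": 1,"tx": 0.02,"ty": 0.02,"tz": 0.1,"roll": -1}
    - {"gripper": 1,"tx": 0,"ty": 0,"tz": 0.1,"roll": -1}
    - {"gripper": 1,"tx": 0,"ty": 0,"tz": 0.1,"roll": -1}
    - {"gripper": 1,"tx": 0,"ty": 0,"tz": 0.1,"roll": -1}
    - {"gripper": 1,"tx": 0,"ty": 0,"tz": 0.1,"roll": -1}

```text
time_s: 29.5
eef_pos: [618.8, 44.0, 210.5]
eef_rot: [0.0, 0.595, 0.804, -0.0]
contact_force: [-0.3, 0.6, -0.2]
gripper_width: 85.2
```

Request:
play_rows:
  steps:
    - {"gripper": 1,"tx": 0,"ty": 0,"tz": 0.1,"roll": -1}
    - {"gripper": 1,"tx": 0,"ty": 0,"tz": 0.1,"roll": -1}
    - {"gripper": 1,"tx": 0,"ty": 0,"tz": 0.1,"roll": -1}
    - {"gripper": 1,"tx": 0,"ty": 0,"tz": 0.1,"roll": -1}
    - {"gripper": 1,"tx": 0,"ty": 0,"tz": 0.1,"roll": -1}

```text
time_s: 30.12
eef_pos: [618.8, 44.0, 180.6]
eef_rot: [0.0, 0.447, 0.895, -0.0]
contact_force: [0.3, -0.1, -0.2]
gripper_width: 85.4
```

Request:
play_rows:
  steps:
    - {"gripper": 1,"tx": 0,"ty": 0,"tz": 0.1,"roll": -1}
    - {"gripper": 1,"tx": 0,"ty": 0,"tz": 0.1,"roll": -1}
    - {"gripper": 1,"tx": 0,"ty": 0,"tz": 0.1,"roll": -1}
    - {"gripper": 1,"tx": 0,"ty": 0,"tz": 0.1,"roll": -1}
    - {"gripper": 1,"tx": 0,"ty": 0,"tz": 0.1,"roll": -1}

```text
time_s: 30.75
eef_pos: [618.8, 43.9, 150.5]
eef_rot: [0.0, 0.285, 0.959, -0.0]
contact_force: [0.8, 0.8, -0.4]
gripper_width: 85.4
```

Request:
play_rows:
  steps:
    - {"gripper": 1,"tx": 0,"ty": 0,"tz": 0,"roll": -1}
    - {"gripper": 1,"tx": 0,"ty": 0,"tz": 0,"roll": -1}
    - {"gripper": 1,"tx": 0,"ty": 0,"tz": 0,"roll": -1}
    - {"gripper": 1,"tx": 0,"ty": 0,"tz": 0,"roll": -1}
    - {"gripper": 1,"tx": 0,"ty": 0,"tz": 0,"roll": -1}

```text
time_s: 31.38
eef_pos: [618.9, 43.9, 150.7]
eef_rot: [0.0, 0.114, 0.994, -0.0]
contact_force: [-0.2, 0.1, -0.4]
gripper_width: 85.0
```

Request:
play_rows:
  steps:
    - {"gripper": 1,"tx": 0,"ty": 0,"tz": 0,"roll": -1}
    - {"gripper": 1,"tx": 0,"ty": 0,"tz": 0,"roll": -1}
    - {"gripper": 1,"tx": 0,"ty": 0,"tz": 0,"roll": -0.5}
    - {"gripper": 1,"tx": 0,"ty": 0,"tz": 0,"roll": 0}
    - {"gripper": 1,"tx": 0,"ty": 0,"tz": 0,"roll": 0}

```text
time_s: 32.0
eef_pos: [618.9, 44.8, 150.7]
eef_rot: [-0.0, 0.028, 1.0, -0.0]
contact_force: [-0.1, 0.2, -0.2]
gripper_width: 85.2
```

```bash
python3 - <<'E'
from h import *
c=eyes.camera("wrist"); np.savez("w7.npz",**c); save(c,"w7.png"); s=telemetry.observe()
print(proj(c,[[618.5,43,64]]), s["eef_pos"],s["eef_rot"],s["q"])
E
```

```text
[[317.83563326 262.22515654]] [618.83267413  44.90714796 150.65363269] [-3.55171111e-05  2.74823770e-02  9.99622287e-01 -2.00061928e-05] [ 0.01758541  0.44705863 -0.19513864  1.74964317  0.10291068  0.95489676
  1.29743572]
```

View pics/w7.png

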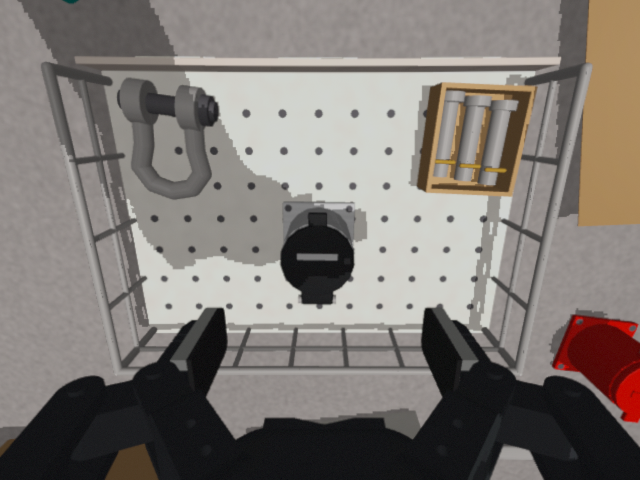

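Request:
play_rows:
  steps:
    - {"gripper": 1,"tx": 0.02,"ty": -0.05,"tz": 0.2,"roll": 0}
    - {"gripper": 1,"tx": 0,"ty": 0,"tz": 0.5,"roll": 0}
    - {"gripper": 1,"tx": 0,"ty": 0,"tz": 0.6,"roll": 0}
    - {"gripper": 1,"tx": 0,"ty": 0,"tz": 0.4,"roll": 0}
    - {"gripper": 1,"tx": 0,"ty": 0,"tz": 0,"roll": 0}

```text
time_s: 32.67
eef_pos: [614.5, 41.5, 45.4]
eef_rot: [-0.003, 0.027, 1.0, -0.001]
contact_force: [0.5, 0.1, 0.3]
gripper_width: 85.3
```

Request:
play_rows:
  steps:
    - {"gripper": 0.8,"tx": 0,"ty": 0,"tz": 0,"roll": 0}
    - {"gripper": 0.6,"tx": 0,"ty": 0,"tz": 0,"roll": 0}
    - {"gripper": 0.4,"tx": 0,"ty": 0,"tz": 0,"roll": 0}
    - {"gripper": 0.3,"tx": 0,"ty": 0,"tz": 0,"roll": 0}
    - {"gripper": 0.3,"tx": 0,"ty": 0,"tz": 0,"roll": 0}

```text
time_s: 33.3
eef_pos: [619.2, 42.0, 50.6]
eef_rot: [0.002, 0.027, 1.0, 0.0]
contact_force: [0.0, -1.2, 6.3]
gripper_width: 48.8
```

Request:
play_rows:
  steps:
    - {"gripper": 0.3,"tx": 0,"ty": 0,"tz": 0,"roll": 0}
    - {"gripper": 0.3,"tx": 0,"ty": 0,"tz": 0,"roll": 0}
    - {"gripper": 0.3,"tx": 0,"ty": 0,"tz": 0,"roll": 0}
    - {"gripper": 0.3,"tx": 0,"ty": 0,"tz": 0,"roll": 0}
    - {"gripper": 0.3,"tx": 0,"ty": 0,"tz": 0,"roll": 0}

```text
time_s: 33.92
eef_pos: [619.2, 42.0, 50.6]
eef_rot: [0.002, 0.027, 1.0, 0.0]
contact_force: [0.3, -1.1, 6.2]
gripper_width: 48.8
```

```bash
python3 - <<'E'
from h import *
np.set_printoptions(precision=1,suppress=True)
# carton floor (white label) and walls from scene0/side pictures
s=dict(np.load("3s.npz")); g=dict(np.load("3c.npz"))
for n,c in (("s",s),("g",g)):
    h=cv2.cvtColor(c["pixels"],cv2.COLOR_RGB2HSV)
    m=((h[...,1]<30)&(h[...,2]>215)).astype(np.uint8)
    k,l,st,ce=cv2.connectedComponentsWithStats(m)
    for i in range(1,k):
        if st[i,4]>150: print(n,st[i],onz(c,ce[i],4)[:2])
for p in [(272,457),(300,495),(338,482)]: pass
E
```

```text
s [303  12  20  27 157] [ 934.6 1147.8]
s [239 165  32  31 508] [491.8 361.8]
s [ 297  208   86   73 1915] [642.9  55. ]
s [275 213  33  97 564] [509.3  48.4]
g [ 57  49  70  43 644] [  256.4 -1092.5]
g [  0  93  39  29 421] [  543.7 -1093.1]
g [ 252  249  122   83 1589] [644.3  58.7]
g [ 441  292   78   41 1309] [493.7 349. ]
```

Request:
play_rows:
  steps:
    - {"gripper": 0.3,"tx": 0,"ty": 0,"tz": -0.2,"roll": 0}
    - {"gripper": 0.3,"tx": 0,"ty": 0,"tz": -0.5,"roll": 0}
    - {"gripper": 0.3,"tx": 0,"ty": 0,"tz": -0.6,"roll": 0}
    - {"gripper": 0.3,"tx": 0,"ty": 0,"tz": -0.4,"roll": 0}
    - {"gripper": 0.3,"tx": 0,"ty": 0,"tz": -0.13,"roll": 0}

```text
time_s: 34.55
eef_pos: [617.9, 42.4, 160.1]
eef_rot: [0.001, 0.027, 1.0, 0.0]
contact_force: [-0.1, 0.1, -4.3]
gripper_width: 48.9
```

Request:
play_rows:
  steps:
    - {"gripper": 0.3,"tx": 0.1,"ty": 0.2,"tz": 0,"roll": 0}
    - {"gripper": 0.3,"tx": 0.2,"ty": 0.4,"tz": 0,"roll": 0}
    - {"gripper": 0.3,"tx": 0.3,"ty": 0.6,"tz": 0,"roll": 0}
    - {"gripper": 0.3,"tx": 0.3,"ty": 0.6,"tz": 0,"roll": 0}
    - {"gripper": 0.3,"tx": 0.3,"ty": 0.6,"tz": 0,"roll": 0}

```text
time_s: 35.17
eef_pos: [550.5, 191.6, 156.2]
eef_rot: [-0.002, 0.027, 1.0, -0.0]
contact_force: [-0.1, 0.0, -3.0]
gripper_width: 49.2
```

Request:
play_rows:
  steps:
    - {"gripper": 0.3,"tx": 0.3,"ty": 0.6,"tz": 0,"roll": 0}
    - {"gripper": 0.3,"tx": 0.3,"ty": 0.6,"tz": 0,"roll": 0}
    - {"gripper": 0.3,"tx": 0.3,"ty": 0.6,"tz": 0,"roll": 0}
    - {"gripper": 0.3,"tx": 0.2,"ty": 0.5,"tz": 0,"roll": 0}
    - {"gripper": 0.3,"tx": 0.06,"ty": 0.28,"tz": 0,"roll": 0}

```text
time_s: 35.8
eef_pos: [488.7, 350.8, 156.7]
eef_rot: [-0.002, 0.025, 1.0, -0.0]
contact_force: [0.3, -0.1, -3.5]
gripper_width: 48.8
```

Request:
play_rows:
  steps:
    - {"gripper": 0.3,"tx": 0,"ty": 0,"tz": 0,"roll": 0}
    - {"gripper": 0.3,"tx": 0,"ty": 0,"tz": 0,"roll": 0}
    - {"gripper": 0.3,"tx": 0,"ty": 0,"tz": 0,"roll": 0}
    - {"gripper": 0.3,"tx": 0,"ty": 0,"tz": 0,"roll": 0}
    - {"gripper": 0.3,"tx": 0,"ty": 0,"tz": 0,"roll": 0}

```text
time_s: 36.42
eef_pos: [492.7, 347.6, 158.6]
eef_rot: [0.0, 0.028, 1.0, -0.0]
contact_force: [-0.1, 0.4, -2.3]
gripper_width: 48.6
```

```bash
python3 - <<'E'
from h import *
c=eyes.camera("wrist"); np.savez("w8.npz",**c); s=eyes.camera("scene"); np.savez("s8.npz",**s)
cv2.imwrite("pics/w8.png",cv2.resize(np.hstack([c["pixels"],s["pixels"][:,240:]])[:,:,::-1],(800,369)))
E
```

```text
(no output)
```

View pics/w8.png

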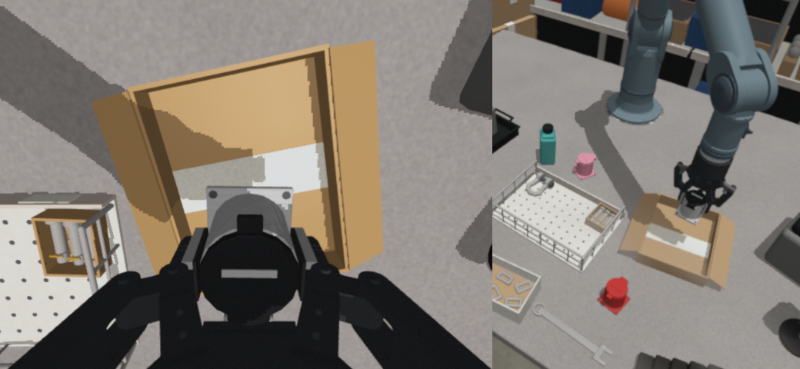

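```bash
python3 - <<'E'
from h import *
c=dict(np.load("w8.npz")); k=640/492.3
a,b,d=[onz(c,(p[0]*k,p[1]*k),40)[:2] for p in [(132,92),(328,47),(348,270)]]
u=(b-a)/np.linalg.norm(b-a); v=np.array([u[1],-u[0]]); print(a,b,d,np.linalg.norm(b-a),u,v)
m=(a+b)/2; print(m+110*v,m-110*v)
l=[onz(c,(p[0]*k,p[1]*k),4)[:2] for p in [(172,172),(322,143),(327,187),(185,212)]];print(l,np.mean(l,0))
E
```

```text
[400.57468857 255.85425574] [375.688816   419.30653185] [588.68090328 449.03496308] 165.33588001006123 [-0.15051707  0.98860741] [0.98860741 0.15051707]
[496.87856738 354.13727173] [279.38493719 321.02351587]
[array([481.05370384, 267.30387982]), array([458.70590811, 427.02569794]), array([507.26533048, 434.10245519]), array([528.40845688, 274.9940713 ])] [493.85834983 350.85652606]
```

Request:
play_rows:
  steps:
    - {"gripper": 0.3,"tx": 0,"ty": 0.06,"tz": 0.2,"roll": 0}
    - {"gripper": 0.3,"tx": 0,"ty": 0,"tz": 0.5,"roll": 0}
    - {"gripper": 0.3,"tx": 0,"ty": 0,"tz": 0.6,"roll": 0}
    - {"gripper": 0.3,"tx": 0,"ty": 0,"tz": 0.35,"roll": 0}
    - {"gripper": 0.3,"tx": 0,"ty": 0,"tz": 0.1,"roll": 0}

```text
time_s: 37.15
eef_pos: [491.3, 351.0, 51.3]
eef_rot: [-0.002, 0.027, 1.0, -0.001]
contact_force: [-0.2, 0.2, -2.6]
gripper_width: 48.9
```

Request:
play_rows:
  steps:
    - {"gripper": 0.3,"tx": 0,"ty": 0,"tz": 0.05,"roll": 0}
    - {"gripper": 0.3,"tx": 0,"ty": 0,"tz": 0.03,"roll": 0}
    - {"gripper": 0.3,"tx": 0,"ty": 0,"tz": 0.03,"roll": 0}
    - {"gripper": 0.3,"tx": 0,"ty": 0,"tz": 0,"roll": 0}
    - {"gripper": 0.3,"tx": 0,"ty": 0,"tz": 0,"roll": 0}

```text
time_s: 37.78
eef_pos: [493.5, 352.5, 48.6]
eef_rot: [0.001, 0.027, 1.0, 0.001]
contact_force: [-0.8, -1.2, 5.7]
gripper_width: 48.7
```

Request:
play_rows:
  steps:
    - {"gripper": 0.3,"tx": 0,"ty": 0,"tz": 0,"roll": 0}
    - {"gripper": 0.3,"tx": 0,"ty": 0,"tz": 0,"roll": 0}
    - {"gripper": 0.3,"tx": 0,"ty": 0,"tz": 0,"roll": 0}
    - {"gripper": 0.3,"tx": 0,"ty": 0,"tz": 0,"roll": 0}
    - {"gripper": 0.3,"tx": 0,"ty": 0,"tz": 0,"roll": 0}

```text
time_s: 38.4
eef_pos: [493.4, 352.5, 48.6]
eef_rot: [0.001, 0.027, 1.0, 0.001]
contact_force: [-1.3, -0.9, 5.4]
gripper_width: 48.6
```

Request:
play_rows:
  steps:
    - {"gripper": 0.55,"tx": 0,"ty": 0,"tz": 0,"roll": 0}
    - {"gripper": 0.75,"tx": 0,"ty": 0,"tz": 0,"roll": 0}
    - {"gripper": 0.75,"tx": 0,"ty": 0,"tz": 0,"roll": 0}
    - {"gripper": 0.75,"tx": 0,"ty": 0,"tz": -0.2,"roll": 0}
    - {"gripper": 0.75,"tx": 0,"ty": 0,"tz": -0.6,"roll": 0}

```text
time_s: 39.02
eef_pos: [491.0, 350.4, 93.6]
eef_rot: [-0.002, 0.027, 1.0, -0.002]
contact_force: [0.9, 0.5, -0.5]
gripper_width: 64.3
```

Request:
play_rows:
  steps:
    - {"gripper": 0.75,"tx": 0,"ty": 0,"tz": -0.7,"roll": 0}
    - {"gripper": 0.75,"tx": 0,"ty": 0,"tz": -0.7,"roll": 1}
    - {"gripper": 0.75,"tx": 0,"ty": 0,"tz": -0.6,"roll": 1}
    - {"gripper": 0.75,"tx": 0,"ty": 0,"tz": -0.4,"roll": 1}
    - {"gripper": 0.75,"tx": 0,"ty": 0,"tz": 0,"roll": 1}

```text
time_s: 39.65
eef_pos: [494.0, 353.2, 243.1]
eef_rot: [0.002, 0.167, 0.986, 0.003]
contact_force: [-0.1, -0.2, -0.8]
gripper_width: 63.9
```

Request:
play_rows:
  steps:
    - {"gripper": 0.75,"tx": 0,"ty": 0,"tz": 0,"roll": 1}
    - {"gripper": 0.75,"tx": 0,"ty": 0,"tz": 0,"roll": 1}
    - {"gripper": 0.75,"tx": 0,"ty": 0,"tz": 0,"roll": 1}
    - {"gripper": 0.75,"tx": 0,"ty": 0,"tz": 0,"roll": 1}
    - {"gripper": 0.75,"tx": 0,"ty": 0,"tz": 0,"roll": 1}

```text
time_s: 40.28
eef_pos: [492.5, 351.8, 239.6]
eef_rot: [0.0, 0.336, 0.942, 0.0]
contact_force: [0.5, -1.1, -0.2]
gripper_width: 64.2
```

Request:
play_rows:
  steps:
    - {"gripper": 0.75,"tx": 0,"ty": 0,"tz": 0,"roll": 1}
    - {"gripper": 0.75,"tx": 0,"ty": 0,"tz": 0,"roll": 1}
    - {"gripper": 0.75,"tx": 0,"ty": 0,"tz": 0,"roll": 1}
    - {"gripper": 0.75,"tx": 0,"ty": 0,"tz": 0,"roll": 1}
    - {"gripper": 0.75,"tx": 0,"ty": 0,"tz": 0,"roll": 1}

```text
time_s: 40.9
eef_pos: [492.5, 351.9, 239.6]
eef_rot: [0.0, 0.494, 0.869, 0.0]
contact_force: [1.2, 0.5, -0.3]
gripper_width: 64.5
```

Request:
play_rows:
  steps:
    - {"gripper": 0.75,"tx": 0,"ty": 0,"tz": 0,"roll": 1}
    - {"gripper": 0.75,"tx": 0,"ty": 0,"tz": 0,"roll": 1}
    - {"gripper": 0.75,"tx": 0,"ty": 0,"tz": 0,"roll": 1}
    - {"gripper": 0.75,"tx": 0,"ty": 0,"tz": 0,"roll": 1}
    - {"gripper": 0.75,"tx": 0,"ty": 0,"tz": 0,"roll": 1}

```text
time_s: 41.52
eef_pos: [492.4, 351.9, 239.6]
eef_rot: [-0.0, 0.638, 0.77, 0.0]
contact_force: [0.5, 0.3, 1.0]
gripper_width: 63.8
```

Request:
play_rows:
  steps:
    - {"gripper": 0.75,"tx": 0,"ty": 0,"tz": 0,"roll": 1}
    - {"gripper": 0.75,"tx": 0,"ty": 0,"tz": 0,"roll": 1}
    - {"gripper": 0.75,"tx": 0,"ty": 0,"tz": 0,"roll": 1}
    - {"gripper": 0.75,"tx": 0,"ty": 0,"tz": 0,"roll": 0.5}
    - {"gripper": 0.75,"tx": 0,"ty": 0,"tz": 0,"roll": 0}

```text
time_s: 42.15
eef_pos: [492.5, 351.8, 239.3]
eef_rot: [-0.0, 0.726, 0.688, 0.0]
contact_force: [-0.9, -0.8, 0.1]
gripper_width: 64.0
```

Request:
play_rows:
  steps:
    - {"gripper": 0.75,"tx": -0.3,"ty": 0,"tz": 0,"roll": 0}
    - {"gripper": 0.75,"tx": -0.6,"ty": -0.05,"tz": 0,"roll": 0}
    - {"gripper": 0.75,"tx": -0.9,"ty": -0.05,"tz": 0,"roll": 0}
    - {"gripper": 0.75,"tx": -0.9,"ty": -0.05,"tz": 0,"roll": 0}
    - {"gripper": 0.75,"tx": -0.9,"ty": -0.05,"tz": 0,"roll": 0}

```text
time_s: 42.78
eef_pos: [468.2, 133.5, 239.0]
eef_rot: [0.0, 0.726, 0.687, -0.0]
contact_force: [0.8, -0.6, 0.1]
gripper_width: 64.4
```

Request:
play_rows:
  steps:
    - {"gripper": 0.75,"tx": -0.9,"ty": -0.05,"tz": 0,"roll": 0}
    - {"gripper": 0.75,"tx": -0.9,"ty": -0.05,"tz": 0,"roll": 0}
    - {"gripper": 0.75,"tx": -0.9,"ty": -0.05,"tz": 0,"roll": 0}
    - {"gripper": 0.75,"tx": -0.9,"ty": -0.05,"tz": 0,"roll": 0}
    - {"gripper": 0.75,"tx": -0.9,"ty": -0.05,"tz": 0,"roll": 0}

```text
time_s: 43.4
eef_pos: [437.7, -134.7, 239.1]
eef_rot: [0.0, 0.726, 0.687, 0.0]
contact_force: [1.7, 0.2, 0.9]
gripper_width: 64.1
```

Request:
play_rows:
  steps:
    - {"gripper": 0.75,"tx": -0.9,"ty": -0.06,"tz": 0,"roll": 0}
    - {"gripper": 0.75,"tx": -0.9,"ty": 0,"tz": 0,"roll": 0}
    - {"gripper": 0.75,"tx": -0.9,"ty": 0,"tz": 0,"roll": 0}
    - {"gripper": 0.75,"tx": -0.6,"ty": 0,"tz": 0,"roll": 0}
    - {"gripper": 0.75,"tx": -0.3,"ty": 0,"tz": 0,"roll": 0}

```text
time_s: 44.02
eef_pos: [421.3, -351.1, 239.1]
eef_rot: [0.0, 0.728, 0.686, -0.0]
contact_force: [0.3, 0.3, 0.3]
gripper_width: 64.0
```

Request:
play_rows:
  steps:
    - {"gripper": 0.75,"tx": 0,"ty": 0,"tz": 0,"roll": 0}
    - {"gripper": 0.75,"tx": 0,"ty": 0,"tz": 0,"roll": 0}
    - {"gripper": 0.75,"tx": 0,"ty": 0,"tz": 0,"roll": 0}
    - {"gripper": 0.75,"tx": 0,"ty": 0,"tz": 0,"roll": 0}
    - {"gripper": 0.75,"tx": 0,"ty": 0,"tz": 0,"roll": 0}

```text
time_s: 44.65
eef_pos: [424.1, -347.0, 238.9]
eef_rot: [-0.0, 0.726, 0.688, 0.0]
contact_force: [-0.1, -0.2, -0.2]
gripper_width: 63.8
```

```bash
python3 - <<'E'
from h import *
c=eyes.camera("wrist"); np.savez("w9.npz",**c); s=eyes.camera("scene")
cv2.imwrite("pics/w9.png",cv2.resize(np.hstack([c["pixels"],s["pixels"][:,240:]])[:,:,::-1],(800,369)))
print(proj(c,[[424.1,-347.6,132]]))
E
```

```text
[[324.74629359 254.33297913]]
```

View pics/w9.png

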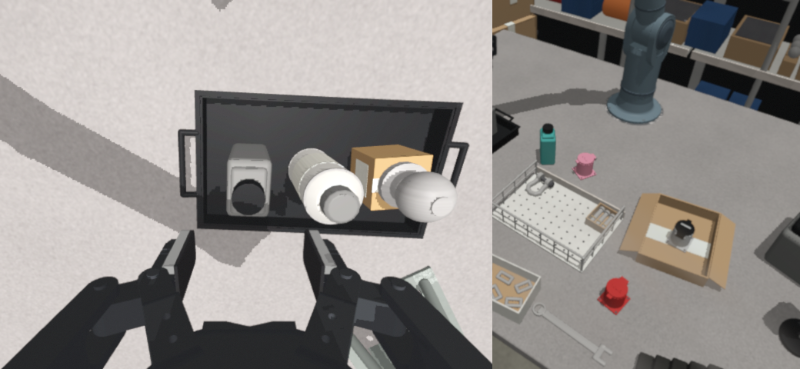

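Request:
play_rows:
  steps:
    - {"gripper": 0.75,"tx": 0,"ty": 0,"tz": 0.3,"roll": 0}
    - {"gripper": 0.75,"tx": 0,"ty": 0,"tz": 0.7,"roll": 0}
    - {"gripper": 0.75,"tx": 0,"ty": 0,"tz": 0.7,"roll": 0}
    - {"gripper": 0.75,"tx": 0,"ty": 0,"tz": 0.55,"roll": 0}
    - {"gripper": 0.75,"tx": 0,"ty": 0,"tz": 0.2,"roll": 0}

```text
time_s: 45.38
eef_pos: [421.4, -346.3, 89.1]
eef_rot: [-0.003, 0.726, 0.687, -0.001]
contact_force: [-2.9, 0.4, 6.9]
gripper_width: 64.0
```

Request:
play_rows:
  steps:
    - {"gripper": 0.75,"tx": 0,"ty": 0,"tz": 0,"roll": 0}
    - {"gripper": 0.6,"tx": 0,"ty": 0,"tz": 0,"roll": 0}
    - {"gripper": 0.4,"tx": 0,"ty": 0,"tz": 0,"roll": 0}
    - {"gripper": 0.3,"tx": 0,"ty": 0,"tz": 0,"roll": 0}
    - {"gripper": 0.3,"tx": 0,"ty": 0,"tz": 0,"roll": 0}

```text
time_s: 46.0
eef_pos: [424.5, -348.2, 93.0]
eef_rot: [0.001, 0.726, 0.688, 0.0]
contact_force: [-0.9, 0.4, 5.8]
gripper_width: 45.8
```

Request:
play_rows:
  steps:
    - {"gripper": 0.3,"tx": 0,"ty": 0,"tz": 0,"roll": 0}
    - {"gripper": 0.3,"tx": 0,"ty": 0,"tz": 0,"roll": 0}
    - {"gripper": 0.3,"tx": 0,"ty": 0,"tz": 0,"roll": 0}
    - {"gripper": 0.3,"tx": 0,"ty": 0,"tz": 0,"roll": 0}
    - {"gripper": 0.3,"tx": 0,"ty": 0,"tz": 0,"roll": 0}

```text
time_s: 46.62
eef_pos: [424.5, -348.2, 93.0]
eef_rot: [0.001, 0.726, 0.688, 0.0]
contact_force: [-1.6, -0.1, 4.8]
gripper_width: 45.5
```

Request:
play_rows:
  steps:
    - {"gripper": 0.3,"tx": 0,"ty": 0,"tz": -0.25,"roll": 0}
    - {"gripper": 0.3,"tx": 0,"ty": 0,"tz": -0.6,"roll": 0}
    - {"gripper": 0.3,"tx": 0,"ty": 0,"tz": -0.7,"roll": 0}
    - {"gripper": 0.3,"tx": 0,"ty": 0,"tz": -0.7,"roll": 0}
    - {"gripper": 0.3,"tx": 0,"ty": 0,"tz": -0.42,"roll": 0}

```text
time_s: 47.25
eef_pos: [424.2, -347.7, 254.5]
eef_rot: [0.001, 0.726, 0.688, 0.001]
contact_force: [-0.1, 0.5, -3.6]
gripper_width: 45.8
```

Request:
play_rows:
  steps:
    - {"gripper": 0.3,"tx": 0.2,"ty": 0.1,"tz": 0,"roll": 0}
    - {"gripper": 0.3,"tx": 0.5,"ty": 0.26,"tz": 0,"roll": 0}
    - {"gripper": 0.3,"tx": 0.6,"ty": 0.31,"tz": 0,"roll": 0}
    - {"gripper": 0.3,"tx": 0.6,"ty": 0.31,"tz": 0,"roll": 0}
    - {"gripper": 0.3,"tx": 0.6,"ty": 0.31,"tz": 0,"roll": 0}

```text
time_s: 47.88
eef_pos: [508.6, -198.7, 249.6]
eef_rot: [-0.002, 0.726, 0.688, -0.001]
contact_force: [0.4, -0.3, -3.2]
gripper_width: 45.7
```

Request:
play_rows:
  steps:
    - {"gripper": 0.3,"tx": 0.6,"ty": 0.31,"tz": 0,"roll": 0}
    - {"gripper": 0.3,"tx": 0.6,"ty": 0.31,"tz": 0,"roll": 0}
    - {"gripper": 0.3,"tx": 0.6,"ty": 0.31,"tz": 0,"roll": 0}
    - {"gripper": 0.3,"tx": 0.6,"ty": 0.31,"tz": 0,"roll": 0}
    - {"gripper": 0.3,"tx": 0.48,"ty": 0.26,"tz": 0,"roll": 0}

```text
time_s: 48.5
eef_pos: [607.5, -30.2, 249.1]
eef_rot: [-0.002, 0.725, 0.689, -0.001]
contact_force: [-0.2, -0.1, -3.8]
gripper_width: 45.6
```

Request:
play_rows:
  steps:
    - {"gripper": 0.3,"tx": 0.2,"ty": 0.11,"tz": 0,"roll": 0}
    - {"gripper": 0.3,"tx": 0,"ty": 0,"tz": 0,"roll": 0}
    - {"gripper": 0.3,"tx": 0,"ty": 0,"tz": 0,"roll": 0}
    - {"gripper": 0.3,"tx": 0,"ty": 0,"tz": 0,"roll": 0}
    - {"gripper": 0.3,"tx": 0,"ty": 0,"tz": 0,"roll": 0}

```text
time_s: 49.12
eef_pos: [615.5, -24.1, 252.3]
eef_rot: [0.0, 0.727, 0.687, -0.0]
contact_force: [-0.3, 0.0, -3.0]
gripper_width: 45.8
```

Request:
play_rows:
  steps:
    - {"gripper": 0.3,"tx": 0,"ty": 0,"tz": 0,"roll": 0}
    - {"gripper": 0.3,"tx": 0,"ty": 0,"tz": 0,"roll": 0}
    - {"gripper": 0.3,"tx": 0,"ty": 0,"tz": 0,"roll": 0}
    - {"gripper": 0.3,"tx": 0,"ty": 0,"tz": 0,"roll": 0}
    - {"gripper": 0.3,"tx": 0,"ty": 0,"tz": 0,"roll": 0}

```text
time_s: 49.75
eef_pos: [615.8, -22.6, 252.0]
eef_rot: [-0.0, 0.726, 0.688, -0.0]
contact_force: [-0.2, 0.4, -3.6]
gripper_width: 45.7
```

Request:
play_rows:
  steps:
    - {"gripper": 0.3,"tx": 0,"ty": 0,"tz": 0.3,"roll": 0}
    - {"gripper": 0.3,"tx": 0,"ty": 0,"tz": 0.7,"roll": 0}
    - {"gripper": 0.3,"tx": 0,"ty": 0,"tz": 0.7,"roll": 0}
    - {"gripper": 0.3,"tx": 0,"ty": 0,"tz": 0.6,"roll": 0}
    - {"gripper": 0.3,"tx": 0,"ty": 0,"tz": 0.2,"roll": 0}

```text
time_s: 50.38
eef_pos: [612.5, -22.6, 97.9]
eef_rot: [-0.002, 0.726, 0.688, -0.003]
contact_force: [-1.2, 0.2, -2.4]
gripper_width: 45.6
```

Request:
play_rows:
  steps:
    - {"gripper": 0.3,"tx": 0,"ty": 0,"tz": 0.06,"roll": 0}
    - {"gripper": 0.3,"tx": 0,"ty": 0,"tz": 0.04,"roll": 0}
    - {"gripper": 0.3,"tx": 0,"ty": 0,"tz": 0.03,"roll": 0}
    - {"gripper": 0.3,"tx": 0,"ty": 0,"tz": 0,"roll": 0}
    - {"gripper": 0.3,"tx": 0,"ty": 0,"tz": 0,"roll": 0}

```text
time_s: 51.0
eef_pos: [616.3, -22.7, 95.1]
eef_rot: [0.0, 0.726, 0.688, 0.001]
contact_force: [-1.2, -0.2, -1.9]
gripper_width: 45.6
```

Request:
play_rows:
  steps:
    - {"gripper": 0.3,"tx": 0,"ty": 0,"tz": 0,"roll": 0}
    - {"gripper": 0.3,"tx": 0,"ty": 0,"tz": 0,"roll": 0}
    - {"gripper": 0.3,"tx": 0,"ty": 0,"tz": 0,"roll": 0}
    - {"gripper": 0.3,"tx": 0,"ty": 0,"tz": 0,"roll": 0}
    - {"gripper": 0.3,"tx": 0,"ty": 0,"tz": 0,"roll": 0}

```text
time_s: 51.62
eef_pos: [616.3, -22.6, 95.0]
eef_rot: [0.0, 0.726, 0.688, 0.0]
contact_force: [-0.7, 0.5, 5.1]
gripper_width: 45.9
```

Request:
play_rows:
  steps:
    - {"gripper": 0.6,"tx": 0,"ty": 0,"tz": 0,"roll": 0}
    - {"gripper": 0.84,"tx": 0,"ty": 0,"tz": 0,"roll": 0}
    - {"gripper": 0.84,"tx": 0,"ty": 0,"tz": 0,"roll": 0}
    - {"gripper": 0.84,"tx": 0,"ty": 0,"tz": -0.2,"roll": 0}
    - {"gripper": 0.84,"tx": 0,"ty": 0,"tz": -0.6,"roll": 0}

```text
time_s: 52.25
eef_pos: [613.9, -22.6, 141.0]
eef_rot: [-0.002, 0.726, 0.688, -0.002]
contact_force: [0.6, 0.5, 0.6]
gripper_width: 71.9
```

Request:
play_rows:
  steps:
    - {"gripper": 0.84,"tx": 0,"ty": 0,"tz": -0.7,"roll": 0}
    - {"gripper": 0.84,"tx": -0.1,"ty": 0,"tz": -0.6,"roll": 0}
    - {"gripper": 0.84,"tx": -0.4,"ty": -0.1,"tz": -0.32,"roll": 0}
    - {"gripper": 0.84,"tx": -0.7,"ty": -0.2,"tz": 0,"roll": 0}
    - {"gripper": 0.84,"tx": -0.8,"ty": -0.2,"tz": 0,"roll": 0}

```text
time_s: 52.88
eef_pos: [578.0, -143.0, 239.6]
eef_rot: [-0.0, 0.726, 0.688, -0.0]
contact_force: [0.5, -0.8, -0.4]
gripper_width: 71.6
```

Request:
play_rows:
  steps:
    - {"gripper": 0.84,"tx": -0.8,"ty": -0.2,"tz": 0,"roll": 0}
    - {"gripper": 0.84,"tx": -0.8,"ty": -0.2,"tz": 0,"roll": 0}
    - {"gripper": 0.84,"tx": -0.8,"ty": -0.2,"tz": 0,"roll": 0}
    - {"gripper": 0.84,"tx": -0.7,"ty": -0.2,"tz": 0,"roll": 0}
    - {"gripper": 0.84,"tx": -0.4,"ty": -0.19,"tz": 0,"roll": 0}

```text
time_s: 53.5
eef_pos: [504.7, -352.1, 239.2]
eef_rot: [-0.0, 0.728, 0.685, -0.001]
contact_force: [0.0, 0.9, -0.5]
gripper_width: 71.6
```

Request:
play_rows:
  steps:
    - {"gripper": 0.84,"tx": -0.16,"ty": 0,"tz": 0,"roll": 0}
    - {"gripper": 0.84,"tx": 0,"ty": 0,"tz": 0,"roll": 0}
    - {"gripper": 0.84,"tx": 0,"ty": 0,"tz": 0,"roll": 0}
    - {"gripper": 0.84,"tx": 0,"ty": 0,"tz": 0,"roll": 0}
    - {"gripper": 0.84,"tx": 0,"ty": 0,"tz": 0,"roll": 0}

```text
time_s: 54.12
eef_pos: [508.7, -355.9, 239.4]
eef_rot: [-0.0, 0.725, 0.688, 0.0]
contact_force: [-0.1, 0.6, -0.5]
gripper_width: 71.7
```

Request:
play_rows:
  steps:
    - {"gripper": 0.84,"tx": 0,"ty": 0,"tz": 0.3,"roll": 0}
    - {"gripper": 0.84,"tx": 0,"ty": 0,"tz": 0.6,"roll": 0}
    - {"gripper": 0.84,"tx": 0,"ty": 0,"tz": 0.7,"roll": 0}
    - {"gripper": 0.84,"tx": 0,"ty": 0,"tz": 0.45,"roll": 0}
    - {"gripper": 0.84,"tx": 0,"ty": 0,"tz": 0.17,"roll": 0}

```text
time_s: 54.75
eef_pos: [506.1, -355.5, 102.9]
eef_rot: [-0.003, 0.726, 0.688, -0.001]
contact_force: [-0.1, 0.4, -0.3]
gripper_width: 71.7
```

Request:
play_rows:
  steps:
    - {"gripper": 0.84,"tx": 0,"ty": 0,"tz": 0,"roll": 0}
    - {"gripper": 0.6,"tx": 0,"ty": 0,"tz": 0,"roll": 0}
    - {"gripper": 0.4,"tx": 0,"ty": 0,"tz": 0,"roll": 0}
    - {"gripper": 0.4,"tx": 0,"ty": 0,"tz": 0,"roll": 0}
    - {"gripper": 0.4,"tx": 0,"ty": 0,"tz": 0,"roll": 0}

```text
time_s: 55.38
eef_pos: [508.7, -357.8, 107.7]
eef_rot: [0.001, 0.726, 0.687, 0.0]
contact_force: [-1.8, 1.0, 5.6]
gripper_width: 56.6
```

Request:
play_rows:
  steps:
    - {"gripper": 0.4,"tx": 0,"ty": 0,"tz": 0,"roll": 0}
    - {"gripper": 0.4,"tx": 0,"ty": 0,"tz": 0,"roll": 0}
    - {"gripper": 0.4,"tx": 0,"ty": 0,"tz": 0,"roll": 0}
    - {"gripper": 0.4,"tx": 0,"ty": 0,"tz": 0,"roll": 0}
    - {"gripper": 0.4,"tx": 0,"ty": 0,"tz": 0,"roll": 0}

```text
time_s: 56.0
eef_pos: [508.6, -357.9, 107.7]
eef_rot: [0.001, 0.726, 0.687, 0.0]
contact_force: [-1.3, 0.1, 5.9]
gripper_width: 56.2
```

Request:
play_rows:
  steps:
    - {"gripper": 0.4,"tx": 0,"ty": 0,"tz": -0.25,"roll": 0}
    - {"gripper": 0.4,"tx": 0,"ty": 0,"tz": -0.6,"roll": 0}
    - {"gripper": 0.4,"tx": 0,"ty": 0,"tz": -0.7,"roll": 0}
    - {"gripper": 0.4,"tx": 0,"ty": 0,"tz": -0.7,"roll": 0}
    - {"gripper": 0.4,"tx": 0,"ty": 0,"tz": -0.42,"roll": 0}

```text
time_s: 56.62
eef_pos: [508.4, -356.8, 268.6]
eef_rot: [0.001, 0.726, 0.688, 0.001]
contact_force: [0.5, -0.3, -3.8]
gripper_width: 55.9
```

Request:
play_rows:
  steps:
    - {"gripper": 0.4,"tx": 0.2,"ty": 0,"tz": 0,"roll": 0}
    - {"gripper": 0.4,"tx": 0.5,"ty": 0.05,"tz": 0,"roll": 0}
    - {"gripper": 0.4,"tx": 0.7,"ty": 0.05,"tz": 0,"roll": 0}
    - {"gripper": 0.4,"tx": 0.7,"ty": 0.05,"tz": 0,"roll": 0}
    - {"gripper": 0.4,"tx": 0.7,"ty": 0.05,"tz": 0,"roll": 0}

```text
time_s: 57.25
eef_pos: [527.5, -186.4, 263.7]
eef_rot: [-0.002, 0.726, 0.688, -0.001]
contact_force: [-0.1, 0.0, -3.5]
gripper_width: 56.2
```

Request:
play_rows:
  steps:
    - {"gripper": 0.4,"tx": 0.7,"ty": 0.05,"tz": 0,"roll": 0}
    - {"gripper": 0.4,"tx": 0.7,"ty": 0.05,"tz": 0,"roll": 0}
    - {"gripper": 0.4,"tx": 0.7,"ty": 0.05,"tz": 0,"roll": 0}
    - {"gripper": 0.4,"tx": 0.7,"ty": 0,"tz": 0,"roll": 0}
    - {"gripper": 0.4,"tx": 0.6,"ty": 0,"tz": 0,"roll": 0}

```text
time_s: 57.88
eef_pos: [546.9, 16.7, 263.7]
eef_rot: [-0.002, 0.725, 0.689, -0.002]
contact_force: [-0.5, 0.1, -3.3]
gripper_width: 56.5
```

Request:
play_rows:
  steps:
    - {"gripper": 0.4,"tx": 0.4,"ty": 0,"tz": 0,"roll": 0}
    - {"gripper": 0.4,"tx": 0.19,"ty": 0,"tz": 0,"roll": 0}
    - {"gripper": 0.4,"tx": 0,"ty": 0,"tz": 0,"roll": 0}
    - {"gripper": 0.4,"tx": 0,"ty": 0,"tz": 0,"roll": 0}
    - {"gripper": 0.4,"tx": 0,"ty": 0,"tz": 0,"roll": 0}

```text
time_s: 58.5
eef_pos: [551.1, 46.9, 266.4]
eef_rot: [0.0, 0.727, 0.687, -0.0]
contact_force: [-0.4, -0.0, -3.3]
gripper_width: 56.5
```

Request:
play_rows:
  steps:
    - {"gripper": 0.4,"tx": 0,"ty": 0,"tz": 0,"roll": 0}
    - {"gripper": 0.4,"tx": 0,"ty": 0,"tz": 0,"roll": 0}
    - {"gripper": 0.4,"tx": 0,"ty": 0,"tz": 0,"roll": 0}
    - {"gripper": 0.4,"tx": 0,"ty": 0,"tz": 0,"roll": 0}
    - {"gripper": 0.4,"tx": 0,"ty": 0,"tz": 0,"roll": 0}

```text
time_s: 59.12
eef_pos: [551.2, 48.7, 266.5]
eef_rot: [-0.0, 0.726, 0.688, -0.0]
contact_force: [-0.0, -0.4, -3.3]
gripper_width: 56.4
```

Request:
play_rows:
  steps:
    - {"gripper": 0.4,"tx": -0.02,"ty": 0,"tz": 0.3,"roll": 0}
    - {"gripper": 0.4,"tx": 0,"ty": 0,"tz": 0.7,"roll": 0}
    - {"gripper": 0.4,"tx": 0,"ty": 0,"tz": 0.7,"roll": 0}
    - {"gripper": 0.4,"tx": 0,"ty": 0,"tz": 0.6,"roll": 0}
    - {"gripper": 0.4,"tx": 0,"ty": 0,"tz": 0.2,"roll": 0}

```text
time_s: 59.75
eef_pos: [548.0, 47.0, 112.7]
eef_rot: [-0.002, 0.726, 0.688, -0.003]
contact_force: [-0.5, 0.3, -4.0]
gripper_width: 56.6
```

Request:
play_rows:
  steps:
    - {"gripper": 0.4,"tx": 0,"ty": 0,"tz": 0.06,"roll": 0}
    - {"gripper": 0.4,"tx": 0,"ty": 0,"tz": 0.04,"roll": 0}
    - {"gripper": 0.4,"tx": 0,"ty": 0,"tz": 0.03,"roll": 0}
    - {"gripper": 0.4,"tx": 0,"ty": 0,"tz": 0,"roll": 0}
    - {"gripper": 0.4,"tx": 0,"ty": 0,"tz": 0,"roll": 0}

```text
time_s: 60.38
eef_pos: [552.1, 47.6, 109.7]
eef_rot: [0.001, 0.726, 0.688, 0.001]
contact_force: [-0.6, 0.4, -0.7]
gripper_width: 56.0
```

Request:
play_rows:
  steps:
    - {"gripper": 0.4,"tx": 0,"ty": 0,"tz": 0,"roll": 0}
    - {"gripper": 0.4,"tx": 0,"ty": 0,"tz": 0,"roll": 0}
    - {"gripper": 0.4,"tx": 0,"ty": 0,"tz": 0,"roll": 0}
    - {"gripper": 0.4,"tx": 0,"ty": 0,"tz": 0,"roll": 0}
    - {"gripper": 0.4,"tx": 0,"ty": 0,"tz": 0,"roll": 0}

```text
time_s: 61.0
eef_pos: [552.1, 47.7, 109.7]
eef_rot: [0.001, 0.726, 0.688, 0.001]
contact_force: [-0.5, -0.2, 6.1]
gripper_width: 56.6
```

Request:
play_rows:
  steps:
    - {"gripper": 0.6,"tx": 0,"ty": 0,"tz": 0,"roll": 0}
    - {"gripper": 0.84,"tx": 0,"ty": 0,"tz": 0,"roll": 0}
    - {"gripper": 0.84,"tx": 0,"ty": 0,"tz": 0,"roll": 0}
    - {"gripper": 0.84,"tx": 0,"ty": 0,"tz": -0.2,"roll": 0}
    - {"gripper": 0.84,"tx": 0,"ty": 0,"tz": -0.6,"roll": 0}

```text
time_s: 61.62
eef_pos: [548.9, 47.2, 155.4]
eef_rot: [-0.002, 0.726, 0.688, -0.002]
contact_force: [1.0, 0.4, -0.7]
gripper_width: 71.3
```

Request:
play_rows:
  steps:
    - {"gripper": 0.84,"tx": 0,"ty": 0,"tz": -0.7,"roll": 0}
    - {"gripper": 0.84,"tx": -0.1,"ty": 0,"tz": -0.5,"roll": 0}
    - {"gripper": 0.84,"tx": -0.4,"ty": 0.1,"tz": -0.17,"roll": 0}
    - {"gripper": 0.84,"tx": -0.8,"ty": 0.1,"tz": 0,"roll": 0}
    - {"gripper": 0.84,"tx": -0.9,"ty": 0.2,"tz": 0,"roll": 0}

```text
time_s: 62.25
eef_pos: [568.1, -85.6, 240.0]
eef_rot: [0.0, 0.725, 0.689, 0.001]
contact_force: [1.6, -0.5, -0.8]
gripper_width: 72.1
```

Request:
play_rows:
  steps:
    - {"gripper": 0.84,"tx": -0.9,"ty": 0.2,"tz": 0,"roll": 0}
    - {"gripper": 0.84,"tx": -0.9,"ty": 0.2,"tz": 0,"roll": 0}
    - {"gripper": 0.84,"tx": -0.9,"ty": 0.2,"tz": 0,"roll": 0}
    - {"gripper": 0.84,"tx": -0.9,"ty": 0.1,"tz": 0,"roll": 0}
    - {"gripper": 0.84,"tx": -0.7,"ty": 0,"tz": 0,"roll": 0}

```text
time_s: 62.88
eef_pos: [595.4, -348.3, 239.4]
eef_rot: [0.0, 0.727, 0.687, -0.0]
contact_force: [0.1, 0.1, 0.4]
gripper_width: 71.6
```

Request:
play_rows:
  steps:
    - {"gripper": 0.84,"tx": -0.34,"ty": 0,"tz": 0,"roll": -0.08}
    - {"gripper": 0.84,"tx": 0,"ty": 0,"tz": 0,"roll": 0}
    - {"gripper": 0.84,"tx": 0,"ty": 0,"tz": 0,"roll": 0}
    - {"gripper": 0.84,"tx": 0,"ty": 0,"tz": 0,"roll": 0}
    - {"gripper": 0.84,"tx": 0,"ty": 0,"tz": 0,"roll": 0}

```text
time_s: 63.5
eef_pos: [595.5, -364.0, 238.9]
eef_rot: [-0.0, 0.723, 0.691, 0.0]
contact_force: [-0.4, -0.1, 0.8]
gripper_width: 71.9
```

Request:
play_rows:
  steps:
    - {"gripper": 0.84,"tx": -0.01,"ty": 0,"tz": 0.3,"roll": 0}
    - {"gripper": 0.84,"tx": 0,"ty": 0,"tz": 0.6,"roll": 0}
    - {"gripper": 0.84,"tx": 0,"ty": 0,"tz": 0.6,"roll": 0}
    - {"gripper": 0.84,"tx": 0,"ty": 0,"tz": 0.4,"roll": 0}
    - {"gripper": 0.84,"tx": 0,"ty": 0,"tz": 0.17,"roll": 0}

```text
time_s: 64.12
eef_pos: [592.8, -365.2, 111.1]
eef_rot: [-0.003, 0.724, 0.69, -0.001]
contact_force: [0.5, 0.4, 0.2]
gripper_width: 71.8
```

Request:
play_rows:
  steps:
    - {"gripper": 0.84,"tx": 0,"ty": 0,"tz": 0,"roll": 0}
    - {"gripper": 0.6,"tx": 0,"ty": 0,"tz": 0,"roll": 0}
    - {"gripper": 0.4,"tx": 0,"ty": 0,"tz": 0,"roll": 0}
    - {"gripper": 0.3,"tx": 0,"ty": 0,"tz": 0,"roll": 0}
    - {"gripper": 0.3,"tx": 0,"ty": 0,"tz": 0,"roll": 0}
  grip_force: 70

```text
time_s: 64.75
eef_pos: [595.4, -367.2, 116.7]
eef_rot: [0.001, 0.724, 0.69, 0.0]
contact_force: [-1.9, 0.5, 7.8]
gripper_width: 47.4
```

Request:
play_rows:
  steps:
    - {"gripper": 0.3,"tx": 0,"ty": 0,"tz": 0,"roll": 0}
    - {"gripper": 0.3,"tx": 0,"ty": 0,"tz": 0,"roll": 0}
    - {"gripper": 0.3,"tx": 0,"ty": 0,"tz": 0,"roll": 0}
    - {"gripper": 0.3,"tx": 0,"ty": 0,"tz": 0,"roll": 0}
    - {"gripper": 0.3,"tx": 0,"ty": 0,"tz": 0,"roll": 0}

```text
time_s: 65.38
eef_pos: [595.3, -367.2, 116.7]
eef_rot: [0.001, 0.724, 0.69, 0.0]
contact_force: [-2.6, 0.9, 5.5]
gripper_width: 47.2
```

Request:
play_rows:
  steps:
    - {"gripper": 0.3,"tx": 0,"ty": 0,"tz": -0.25,"roll": 0}
    - {"gripper": 0.3,"tx": 0,"ty": 0,"tz": -0.6,"roll": 0}
    - {"gripper": 0.3,"tx": 0,"ty": 0,"tz": -0.7,"roll": 0}
    - {"gripper": 0.3,"tx": 0,"ty": 0,"tz": -0.7,"roll": 0}
    - {"gripper": 0.3,"tx": 0,"ty": 0,"tz": -0.42,"roll": 0}

```text
time_s: 66.0
eef_pos: [594.7, -366.4, 276.4]
eef_rot: [0.0, 0.724, 0.69, 0.0]
contact_force: [0.1, -0.0, -6.2]
gripper_width: 47.3
```

Request:
play_rows:
  steps:
    - {"gripper": 0.3,"tx": 0.2,"ty": 0,"tz": 0,"roll": 0}
    - {"gripper": 0.3,"tx": 0.5,"ty": 0,"tz": 0,"roll": 0}
    - {"gripper": 0.3,"tx": 0.7,"ty": 0.04,"tz": 0,"roll": 0}
    - {"gripper": 0.3,"tx": 0.7,"ty": 0.04,"tz": 0,"roll": 0}
    - {"gripper": 0.3,"tx": 0.7,"ty": 0.04,"tz": 0,"roll": 0}

```text
time_s: 66.62
eef_pos: [608.2, -195.4, 271.2]
eef_rot: [-0.003, 0.724, 0.69, -0.001]
contact_force: [-0.1, -0.9, -6.9]
gripper_width: 47.2
```

Request:
play_rows:
  steps:
    - {"gripper": 0.3,"tx": 0.7,"ty": 0.04,"tz": 0,"roll": 0}
    - {"gripper": 0.3,"tx": 0.7,"ty": 0,"tz": 0,"roll": 0}
    - {"gripper": 0.3,"tx": 0.7,"ty": 0,"tz": 0,"roll": 0}
    - {"gripper": 0.3,"tx": 0.7,"ty": 0,"tz": 0,"roll": 0}
    - {"gripper": 0.3,"tx": 0.7,"ty": 0,"tz": 0,"roll": 0}

```text
time_s: 67.25
eef_pos: [620.1, 13.3, 271.4]
eef_rot: [-0.002, 0.724, 0.69, -0.002]
contact_force: [0.7, -0.7, -7.1]
gripper_width: 47.1
```

Request:
play_rows:
  steps:
    - {"gripper": 0.3,"tx": 0.7,"ty": 0,"tz": 0,"roll": 0}
    - {"gripper": 0.3,"tx": 0.5,"ty": 0,"tz": 0,"roll": 0}
    - {"gripper": 0.3,"tx": 0.3,"ty": 0,"tz": 0,"roll": 0}
    - {"gripper": 0.3,"tx": 0.11,"ty": 0,"tz": 0,"roll": 0}
    - {"gripper": 0.3,"tx": 0,"ty": 0,"tz": 0,"roll": 0}

```text
time_s: 67.88
eef_pos: [627.0, 106.1, 274.1]
eef_rot: [0.0, 0.724, 0.689, -0.001]
contact_force: [-0.1, -1.1, -5.7]
gripper_width: 47.6
```

Request:
play_rows:
  steps:
    - {"gripper": 0.3,"tx": 0,"ty": 0,"tz": 0,"roll": 0}
    - {"gripper": 0.3,"tx": 0,"ty": 0,"tz": 0,"roll": 0}
    - {"gripper": 0.3,"tx": 0,"ty": 0,"tz": 0,"roll": 0}
    - {"gripper": 0.3,"tx": 0,"ty": 0,"tz": 0,"roll": 0}
    - {"gripper": 0.3,"tx": 0,"ty": 0,"tz": 0,"roll": 0}

```text
time_s: 68.5
eef_pos: [627.4, 107.1, 274.9]
eef_rot: [-0.0, 0.724, 0.69, 0.0]
contact_force: [0.3, 0.7, -5.6]
gripper_width: 47.2
```

Request:
play_rows:
  steps:
    - {"gripper": 0.3,"tx": 0,"ty": 0,"tz": 0.3,"roll": 0}
    - {"gripper": 0.3,"tx": 0,"ty": 0,"tz": 0.7,"roll": 0}
    - {"gripper": 0.3,"tx": 0,"ty": 0,"tz": 0.7,"roll": 0}
    - {"gripper": 0.3,"tx": 0,"ty": 0,"tz": 0.6,"roll": 0}
    - {"gripper": 0.3,"tx": 0,"ty": 0,"tz": 0.2,"roll": 0}

```text
time_s: 69.12
eef_pos: [624.0, 106.6, 120.4]
eef_rot: [-0.002, 0.724, 0.69, -0.004]
contact_force: [-1.9, -0.6, -6.3]
gripper_width: 47.7
```

Request:
play_rows:
  steps:
    - {"gripper": 0.3,"tx": 0,"ty": 0,"tz": 0.06,"roll": 0}
    - {"gripper": 0.3,"tx": 0,"ty": 0,"tz": 0.04,"roll": 0}
    - {"gripper": 0.3,"tx": 0,"ty": 0,"tz": 0.02,"roll": 0}
    - {"gripper": 0.3,"tx": 0,"ty": 0,"tz": 0,"roll": 0}
    - {"gripper": 0.3,"tx": 0,"ty": 0,"tz": 0,"roll": 0}

```text
time_s: 69.75
eef_pos: [628.2, 107.4, 118.8]
eef_rot: [0.0, 0.724, 0.69, 0.001]
contact_force: [-1.2, 0.7, -3.9]
gripper_width: 47.5
```

Request:
play_rows:
  steps:
    - {"gripper": 0.3,"tx": 0,"ty": 0,"tz": 0,"roll": 0}
    - {"gripper": 0.3,"tx": 0,"ty": 0,"tz": 0,"roll": 0}
    - {"gripper": 0.3,"tx": 0,"ty": 0,"tz": 0,"roll": 0}
    - {"gripper": 0.3,"tx": 0,"ty": 0,"tz": 0,"roll": 0}
    - {"gripper": 0.3,"tx": 0,"ty": 0,"tz": 0,"roll": 0}

```text
time_s: 70.38
eef_pos: [628.2, 107.4, 118.7]
eef_rot: [0.0, 0.724, 0.69, 0.001]
contact_force: [-0.9, 0.3, 3.8]
gripper_width: 47.4
```

Request:
play_rows:
  steps:
    - {"gripper": 0.5,"tx": 0,"ty": 0,"tz": 0,"roll": 0}
    - {"gripper": 0.78,"tx": 0,"ty": 0,"tz": 0,"roll": 0}
    - {"gripper": 0.78,"tx": 0,"ty": 0,"tz": 0,"roll": 0}
    - {"gripper": 0.78,"tx": 0,"ty": 0,"tz": -0.2,"roll": 0}
    - {"gripper": 0.78,"tx": 0,"ty": 0,"tz": -0.6,"roll": 0}

```text
time_s: 71.0
eef_pos: [625.5, 106.6, 164.1]
eef_rot: [-0.001, 0.724, 0.69, -0.002]
contact_force: [0.6, -0.6, 0.3]
gripper_width: 66.9
```

Request:
play_rows:
  steps:
    - {"gripper": 0.78,"tx": 0,"ty": 0,"tz": -0.7,"roll": 0}
    - {"gripper": 0.78,"tx": 0,"ty": 0,"tz": -0.6,"roll": 0}
    - {"gripper": 0.78,"tx": -0.3,"ty": 0,"tz": -0.18,"roll": 0}
    - {"gripper": 1,"tx": -0.6,"ty": 0.2,"tz": 0,"roll": 0}
    - {"gripper": 1,"tx": -0.6,"ty": 0.2,"tz": 0,"roll": 0}

```text
time_s: 71.62
eef_pos: [646.3, 13.7, 253.8]
eef_rot: [-0.0, 0.724, 0.69, -0.001]
contact_force: [-0.2, 0.3, -0.7]
gripper_width: 85.5
```

Request:
play_rows:
  steps:
    - {"gripper": 1,"tx": -0.27,"ty": 0.05,"tz": 0,"roll": -0.69}
    - {"gripper": 1,"tx": 0,"ty": 0,"tz": 0,"roll": 0}
    - {"gripper": 1,"tx": 0,"ty": 0,"tz": 0,"roll": 0}
    - {"gripper": 1,"tx": 0,"ty": 0,"tz": 0,"roll": 0}
    - {"gripper": 1,"tx": 0,"ty": 0,"tz": 0,"roll": 0}

```text
time_s: 72.25
eef_pos: [649.1, 1.1, 254.4]
eef_rot: [-0.0, 0.707, 0.708, 0.0]
contact_force: [0.2, -1.4, -0.5]
gripper_width: 85.5
```

```bash
python3 - <<'E'
from h import *
np.set_printoptions(precision=1,suppress=True)
c=eyes.camera("wrist"); np.savez("w10.npz",**c); a=dict(np.load("w1.npz"))
print(telemetry.observe()["eef_pos"])
A,B=a["pixels"][:330,100:420,::-1],c["pixels"][:330,100:420,::-1]
cv2.imwrite("pics/cmp.png",cv2.resize(np.hstack([A,B]),None,fx=1.25,fy=1.25))
# oil yaw in each: fit black cap centre + body face edges
for n,k in (("before",a),("after",c)):
    im=cv2.cvtColor(k["pixels"],cv2.COLOR_RGB2GRAY)
    cap=(im<25).astype(np.uint8); cap[330:]=0
    N,l,st,ce=cv2.connectedComponentsWithStats(cap)
    for i in range(1,N):
        if 300<st[i,4]<3000 and st[i,0]>150: print(n,ce[i],st[i,4],onz(k,ce[i],134)[:2])
E
```

```text
[649.1   0.8 254.4]
before [280.5 276.8] 1122 [615.9 -24.5]
after [280.6 278.1] 1183 [615.6 -23.9]
```

View pics/cmp.png

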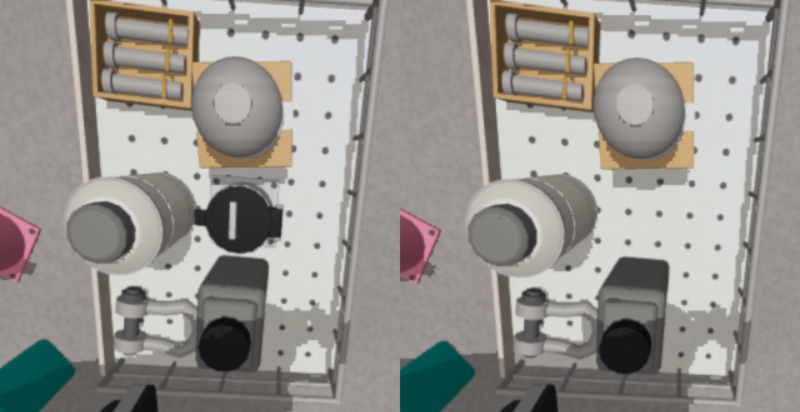

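```bash
python3 -c "
from cell import job; print(job.hand_in())"
```

```text
the job is handed in; nothing more can be done
None
```

The job is done and handed in at about 72 s of the 144 s allowed. I moved the hitch ball, the can and the oil bottle into the stock tote and stood the aluminium socket near the middle of the order carton. I then put the bottle, can and ball back, in that order.

**Goods back in place:** The final wrist picture, taken from nearly the same pose as before I started, shows all three upright where they stood. The bottle's cap is within about 1 mm of its measured starting place. The can and ball were set down at the arm positions they were lifted from, to about 1 mm by the arm's own readings.

**Bottle square to the front:** I set it down about 0.1° from the display's yaw as measured from the deck holes. I did not measure its own yaw again after placing it, but the picture shows nothing out.

**Socket:** A scene picture taken right after placing it shows it upright in the carton. I did not look at it again before handing in; nothing was near it afterwards.

**Shackle and pin box:** Both look unmoved in the final picture.

**Checks that disagreed:**
- The side camera read up to 10 mm off the other views in y for the tall goods, so I relied on the wrist camera.
- The gripper read 1–3 mm under the known diameters on the round parts, but held everything firmly.
- My first grip on the ball was about 10 mm higher than the final one. I opened, lowered and gripped again before lifting, which may have slid the ball about 1 mm.

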